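Fill the soaking jar with dry clay and rack the empty scoops

ROBOT

A 6-joint arm with a two-finger parallel gripper is mounted at the origin on the work surface. World frame = base frame: x ahead of the robot, y to its left, z up, the work surface at z = 0. Lengths are in m, angles in rad, forces in N, time in s.
With the tool pointing down it reaches from about 0.25 to 0.775 m from the base axis. Payload 4 kg.
Tool frame: the origin (TCP) lies midway between the tips of the shut fingers; the grasp point (between the pads) lies 19 mm behind it; z points along the fingers, y is the line along which they close (so a half turn about z gives the same grasp; the last joint's range is limited). The gripper opens to 94 mm and grips with 3 to 60 N. Pads are 16 mm wide; open, the fingers measure 119 mm over their backs; the gripper's body (75 mm by 177 mm) begins 78 mm behind the grasp point.
Start: joints at [1.157, 0.087, 1.371, -0, 1.684, -0.103], TCP at [0.168, 0.524, 0.171] pointing down, gripper open.
Joint ranges: [-3.1, 3.1], [-0.76, 2.03], [0.27, 2.55], [-1.08, 4.22], [0.17, 2.65], [-2.57, 2.57]. Speed limits (rad/s): [2.79, 2.79, 3.14, 3.14, 3.14, 3.14].

INTERFACE

Orientations are given as [roll, pitch, yaw] about the fixed x, y, z axes, in that order (R = Rz(yaw) Ry(pitch) Rx(roll)).
In Python, from bench import get_obs, snapshot, close_job gives the robot as it stands. The module is installed in compiled form; this text tells all that it offers.
- The arm moves only by the tool drive_tool, never from a script. Its argument "commands" is a list of rows, each a list of 6 numbers: the shift along the tool's x, y, z in units of 0.04 m (1.0 is 0.04 m), then the turn, a rotation vector about the tool's x, y, z in units of 0.1 rad (1.0 is 0.1 rad). In form: [[dx, dy, dz, wx, wy, wz], ...]. A call has 1 to 20 rows; each row shifts and turns the commanded pose from where the row before left it, along the tool's axes as they then stand; what a row does not reach is not made up. A row lasts 1/8 s, in which the tool goes at most 62.5 mm and 10.7 degrees, less where a joint would pass 70% of its speed; a pose out of reach is approached as far as the arm can. A call with a number of a shift or a turn outside -1 to 1 is refused whole. A call with a gripper value outside its range is refused whole. "gripper" is the closure, from 0 (fully open) to 1 (shut), set as the call begins (left out, the last holds). The fingers move at their own pace and stop on an object; the grip force is fixed at half the most. Time passes only in rows, so rows that do not move let the fingers close. It gives the time, the measured TCP pose, the force, the opening and the grip force at its end, in the units of the state.
- get_obs(): the state, without advancing time (a new reading comes with each control period).
- snapshot(name): name is "scene" or "side" or "wrist"; returns a dict with "image" (384x512x3 uint8, blue, green, red), "range_z" (384x512 float32, m along the optical axis (not along the pixel's ray), 0 where there is no reading), "fx", "fy", "cx", "cy" (pixels), "rvec" (rotation vector, rad) and "tvec" (3), from world to camera coordinates, as OpenCV has them. Camera axes: x right, y down, z forward; pixel columns grow to the right and rows downward; lengths in m; the calibration is good to about 2 mm. A picture is of the moment at which its call begins.
- close_job(): hands the job in; it is judged then, once.
The state is a dict: "time": time; "joint_positions": joint angles; "qvel": joint speeds; "joint_torque": joint torques, N m; "tool_pos": TCP position; "ee_rot": TCP orientation; "wrist_force": force on the tool from outside, world axes, zero at the start; "wrist_torque": the same for the moment, N m; "width": finger opening in m; "finger_force": force on a finger pad.
Only numpy, scipy, OpenCV 4.12 (cv2) and the standard library are available. Lean on these libraries where they do the work, as an engineer would, in place of code of your own. Each camera call takes 0.05 s, during which the arm holds its last target. There are 200 camera calls.

TASK

Empty the dry clay lumps from the three blue scoops through the metal funnel down into the clear soaking jar, add every lump lying loose on the bench, and set all three empty scoops on the sloping drying rack, flat on the board, with its open mouth downhill and resting against the cleat so that it cannot slide off. Do not knock the jar hard, and leave the other pots and tools where they are.

Things in the scene. Friction and masses are not known exactly. Their poses are not given: they have to be found in the camera images.
- scoop1_handle (a point): Centre of a blue scoop's handle: a wooden bar along the scoop's y across its middle, 72 long, 14 thick (x), 22 tall, 85 above the scoop's underside, bridging two uprights; 70 free between floor and bar. The scoop: 130 x 80 tray, floor and walls 4 thick, walls 38 high, 0.13 to 0.21 kg; open mouth faces its -x, z is its up.
- scoop1_mouth (a point): Middle of the lower front edge of that scoop's mouth, at its underside: 65 mm to -x and 85 mm below scoop1_handle; same axes.
- scoop2_handle (a point): Centre of a blue scoop's handle: a wooden bar along the scoop's y across its middle, 72 long, 14 thick (x), 22 tall, 85 above the scoop's underside, bridging two uprights; 70 free between floor and bar. The scoop: 130 x 80 tray, floor and walls 4 thick, walls 38 high, 0.13 to 0.21 kg; open mouth faces its -x, z is its up.
- scoop2_mouth (a point): Middle of the lower front edge of that scoop's mouth, at its underside: 65 mm to -x and 85 mm below scoop2_handle; same axes.
- scoop3_handle (a point): Centre of a blue scoop's handle: a wooden bar along the scoop's y across its middle, 72 long, 14 thick (x), 22 tall, 85 above the scoop's underside, bridging two uprights; 70 free between floor and bar. The scoop: 130 x 80 tray, floor and walls 4 thick, walls 38 high, 0.13 to 0.21 kg; open mouth faces its -x, z is its up.
- scoop3_mouth (a point): Middle of the lower front edge of that scoop's mouth, at its underside: 65 mm to -x and 85 mm below scoop3_handle; same axes.
- lump1a_mid (a point): Centre of a six-sided brown lump of dry clay, 31 across and 27 high, 0.028 kg, lying at the start in scoop1. Some lumps are absent, so a scoop may hold none to three.
- lump1b_mid (a point): Centre of a six-sided brown lump of dry clay, 31 across and 27 high, 0.028 kg, lying at the start in scoop1. Some lumps are absent, so a scoop may hold none to three.
- lump1c_mid (a point): Centre of a six-sided brown lump of dry clay, 31 across and 27 high, 0.028 kg, lying at the start in scoop1. Some lumps are absent, so a scoop may hold none to three.
- lump2a_mid (a point): Centre of a six-sided brown lump of dry clay, 31 across and 27 high, 0.028 kg, lying at the start in scoop2. Some lumps are absent, so a scoop may hold none to three.
- lump2b_mid (a point): Centre of a six-sided brown lump of dry clay, 31 across and 27 high, 0.028 kg, lying at the start in scoop2. Some lumps are absent, so a scoop may hold none to three.
- lump3a_mid (a point): Centre of a six-sided brown lump of dry clay, 31 across and 27 high, 0.028 kg, lying at the start in scoop3. Some lumps are absent, so a scoop may hold none to three.
- lump3b_mid (a point): Centre of a six-sided brown lump of dry clay, 31 across and 27 high, 0.028 kg, lying at the start in scoop3. Some lumps are absent, so a scoop may hold none to three.
- stray1_mid (a point): Centre of a lump of dry clay like the others (31 across, 27 high, 0.028 kg) that lies loose on the bench at the start. May be absent.
- stray2_mid (a point): Centre of a lump of dry clay like the others (31 across, 27 high, 0.028 kg) that lies loose on the bench at the start. May be absent.
- jar: Fixed clear square jar (94 outside, 84 inside, floor 8 above the bench, rim at 120) with a square metal funnel fixed in its mouth; origin at the centre of its underside, z up, sides along x and y. Funnel rim 170 square inside, top edge 200 above the bench; it narrows from 186 at about 51 degrees to a 68 square throat at 122; spout ends at 94.
- cleat (a point): Fixed wooden rack: board sloping up at 22 degrees away from the robot, with a cleat (18 high, 16 thick) along its low edge. Point: on the board's top surface at the foot of the cleat's uphill face, mid-width, 34 above the bench. x runs up the slope (board from 0 to 184), y along the cleat (board from -155 to 155), z square to the board. Room for three scoops abreast.
- pitcher: White jug 145 high, 104 wide, bystander standing between the robot and the rack; origin at the centre of its base, z up.
- lidpot: Pale lidded pot, 136 high, 120 wide, bystander; origin at the centre of its base, z up.
- pinkcup: Pink cup, 60 high, 76 wide, bystander near the scoops; origin at the centre of its base, z up.
- bowl: Terracotta bowl, 45 high, 110 wide, bystander near the robot; origin at the centre of its base, z up.
- brush: Flat brush lying on the bench behind the rack, bystander, about 200 long along its x.

How it is judged:
At the end, for the whole second after the job is handed in: Every lump present lies in the jar, below its rim, none in the funnel; every scoop lies flat on the sloping board (7 degrees), pointing down the slope (14 degrees), the middle of its mouth at most 15 mm from the cleat and 150 mm from the rack's middle (x of lump1a_mid in the frame of jar between -0.045 and 0.045 m and y of lump1a_mid in the frame of jar between -0.045 and 0.045 m and z of lump1a_mid in the frame of jar between 0.005 and 0.118 m and x of lump1b_mid in the frame of jar between -0.045 and 0.045 m and y of lump1b_mid in the frame of jar between -0.045 and 0.045 m and z of lump1b_mid in the frame of jar between 0.005 and 0.118 m and x of lump1c_mid in the frame of jar between -0.045 and 0.045 m and y of lump1c_mid in the frame of jar between -0.045 and 0.045 m and z of lump1c_mid in the frame of jar between 0.005 and 0.118 m and x of lump2a_mid in the frame of jar between -0.045 and 0.045 m and y of lump2a_mid in the frame of jar between -0.045 and 0.045 m and z of lump2a_mid in the frame of jar between 0.005 and 0.118 m and x of lump2b_mid in the frame of jar between -0.045 and 0.045 m and y of lump2b_mid in the frame of jar between -0.045 and 0.045 m and z of lump2b_mid in the frame of jar between 0.005 and 0.118 m and x of lump3a_mid in the frame of jar between -0.045 and 0.045 m and y of lump3a_mid in the frame of jar between -0.045 and 0.045 m and z of lump3a_mid in the frame of jar between 0.005 and 0.118 m and x of lump3b_mid in the frame of jar between -0.045 and 0.045 m and y of lump3b_mid in the frame of jar between -0.045 and 0.045 m and z of lump3b_mid in the frame of jar between 0.005 and 0.118 m and x of stray1_mid in the frame of jar between -0.045 and 0.045 m and y of stray1_mid in the frame of jar between -0.045 and 0.045 m and z of stray1_mid in the frame of jar between 0.005 and 0.118 m and x of stray2_mid in the frame of jar between -0.045 and 0.045 m and y of stray2_mid in the frame of jar between -0.045 and 0.045 m and z of stray2_mid in the frame of jar between 0.005 and 0.118 m and x of scoop1_mouth in the frame of cleat between -0.008 and 0.015 m and y of scoop1_mouth in the frame of cleat between -0.15 and 0.15 m and z of scoop1_mouth in the frame of cleat between -0.008 and 0.01 m and z of each of scoop1_handle, scoop2_handle, scoop3_handle in the frame of cleat above 0.075 m and angle between the z axis of each of scoop1_mouth, scoop2_mouth, scoop3_mouth and the z axis of cleat, either way round below 0.12 rad and angle between the x axis of each of scoop1_mouth, scoop2_mouth, scoop3_mouth and the x axis of cleat, either way round below 0.25 rad and x of scoop2_mouth in the frame of cleat between -0.008 and 0.015 m and y of scoop2_mouth in the frame of cleat between -0.15 and 0.15 m and z of scoop2_mouth in the frame of cleat between -0.008 and 0.01 m and x of scoop3_mouth in the frame of cleat between -0.008 and 0.015 m and y of scoop3_mouth in the frame of cleat between -0.15 and 0.15 m and z of scoop3_mouth in the frame of cleat between -0.008 and 0.01 m); the robot touches nothing.
It fails at once if a pot, cup, bowl, jug or brush that is not part of the job is shoved more than 70 mm away or knocked over (distance of any of pitcher, lidpot, pinkcup, bowl, brush from where it was at the start of the episode above 0.07 m or angle between any of pitcher, lidpot, pinkcup, bowl's own z axis and vertical above 0.6 rad).
It fails at once if the funnel and jar are struck hard by the arm (over 60 N) (contact force between jar and the arm above 60 N or contact force between jar and the fingers above 60 N).
Of lump1a, lump1b, lump1c, lump2a, lump2b, lump3a, lump3b only 4 to 7 are there at a start; the rules pass over those that are not, and their reading is None.
Of stray1, stray2 only 1 to 2 are there at a start; the rules pass over those that are not, and their reading is None.
At some moment in a run one of scoop1, scoop2, scoop3 may be knocked a few centimetres aside while the robot is not near it.
It also fails if it takes over 200 s, if anything falls off the work surface, if the arm or the gripper's body presses on something with over 40 N, if the wrist force passes 120 N, or if a joint passes its speed limit or range.

## Working session

There is one attempt and no reset: what is moved stays moved. The work goes in short steps, Python scripts to look and compute and a tool call to move; the robot and the scene stay as the last step left them, time stands still between calls to the robot, and variables do not carry over. Pictures are saved under pics/ and viewed, at most 14 in all, crops included, and the job is handed in when it is done.

Besides the shell and the picture viewer there is one more tool, called after "Request:" in YAML: its name, and indented under it one key for each argument. drive_tool: Moves the arm, as the interface text tells. Its arguments: {"type":"object","properties":{"commands":{"type":"array"},"gripper":{"type":"number"}},"required":["commands"]}

```bash
mkdir -p pics
cat > h.py <<'E'
import numpy as np, cv2
from bench import get_obs, snapshot, close_job
def pts(s):
    h,w=s["range_z"].shape; u,v=np.meshgrid(np.arange(w),np.arange(h)); z=s["range_z"]
    P=np.stack([(u-s["cx"])/s["fx"]*z,(v-s["cy"])/s["fy"]*z,z],-1)
    R=cv2.Rodrigues(np.array(s["rvec"],float))[0]
    return (P-np.array(s["tvec"]).ravel())@R   # world
E
python3 - <<'E'
from h import *
o=get_obs(); print(o["time"],o["tool_pos"],o["ee_rot"],o["width"])
ims=[]
for n in("scene","side"):
    s=snapshot(n); np.savez("pics/"+n,**s,P=pts(s)); cv2.imwrite(f"pics/{n}0.png",cv2.resize(s["image"],(800,600),interpolation=cv2.INTER_CUBIC))
    R=cv2.Rodrigues(np.array(s["rvec"],float))[0]; print(n,(-R.T@np.array(s["tvec"]).ravel()).round(3),R.round(2).tolist())
E
```

```text
0.0 [0.16797457 0.52306422 0.17013482] [-3.13942165e+00 -1.97284132e-04  2.83075858e+00] 0.09417156834948703
scene [1.273 0.24  1.345] [[-0.33, 0.94, 0.0], [0.8, 0.29, -0.52], [-0.49, -0.17, -0.85]]
side [0.103 1.004 0.671] [[-0.91, -0.41, 0.02], [-0.21, 0.43, -0.88], [0.35, -0.81, -0.48]]
```

View pics/scene0.png

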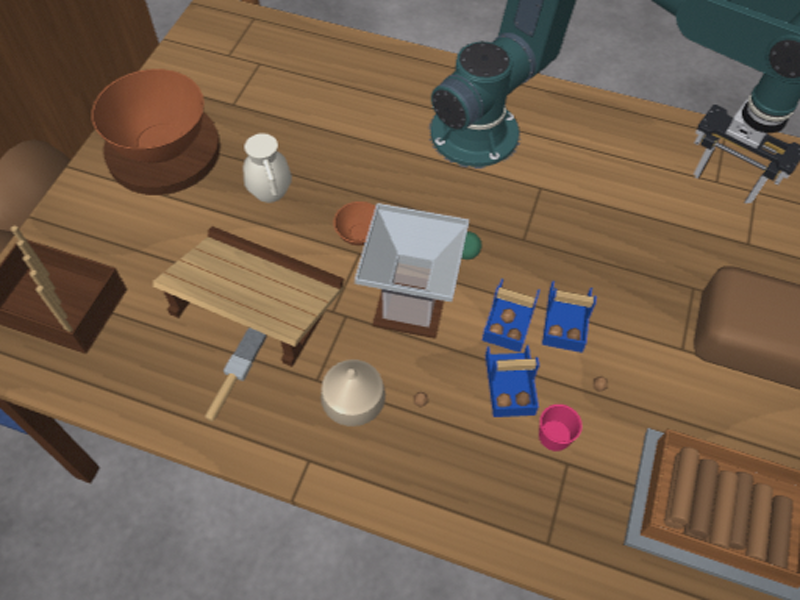

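View pics/side0.png

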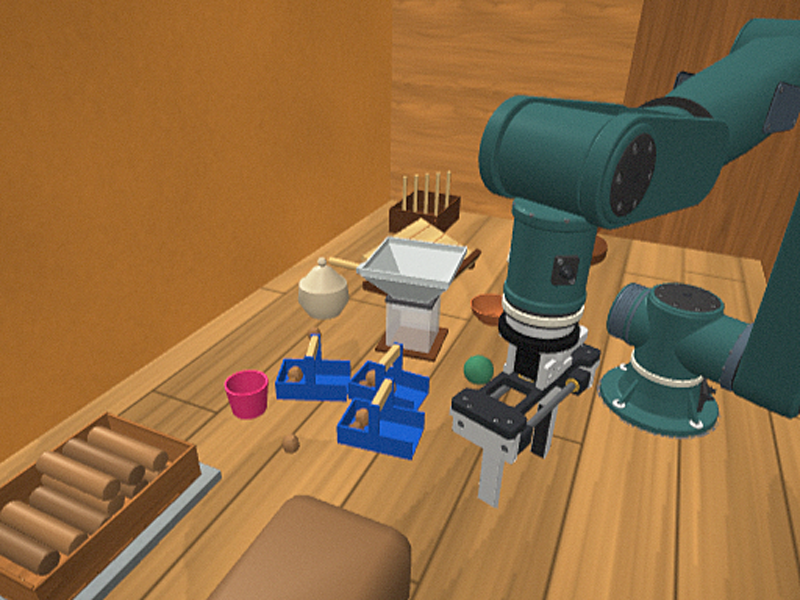

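Scene: three blue scoops at (510,315), (570,317) and (513,383), strays at (420,399) and (600,383), funnel at (413,250), rack at (250,285). Both views show scoop mouths facing roughly the robot.

```bash
cat >> h.py <<'E'
def blobs(m,P,amin=8):
    n,l,st,c=cv2.connectedComponentsWithStats(m.astype(np.uint8))
    return [(l==i,st[i,4],c[i]) for i in range(1,n) if st[i,4]>=amin]
def scoops(s,P,zmax=.14):
    """bars: points above walls near blue pixels"""
    hsv=cv2.cvtColor(s["image"],cv2.COLOR_BGR2HSV); H,S,V=cv2.split(hsv)
    blue=(H>105)&(H<130)&(S>150)&(V>60)
    return blue,hsv
E
python3 - <<'E'
from h import *
s=dict(np.load("pics/scene.npz"));P=s["P"]
blue,hsv=scoops(s,P); H,S,V=cv2.split(hsv); z=P[...,2]
for m,a,c in blobs(blue,P,100):
    q=P[m]; lo=q[(q[:,2]<.015)&(q[:,2]>-.01)]; wl=q[q[:,2]<.048]
    r=cv2.minAreaRect((wl[:,:2]*1000).astype(np.float32))
    print("blue",a,c.round(),"rect",np.round(r[0]),np.round(r[1]),round(r[2],1))
    x0,y0=wl[:,:2].mean(0)
    near=(np.hypot(P[...,0]-r[0][0]/1000,P[...,1]-r[0][1]/1000)<.075)
    bar=near&(z>.06)&(z<.11)&~blue
    q=P[bar]; r2=cv2.minAreaRect((q[:,:2]*1000).astype(np.float32)); print("  bar",bar.sum(),np.round(r2[0]),np.round(r2[1]),round(r2[2],1),q[:,2].max().round(3))
    lm=near&(z>.008)&(z<.06)&(H<20)&(S>60)
    for b,a,c in blobs(lm,P): print("   lump",a,c.round(),P[b].mean(0).round(3),P[b][:,2].max().round(3))
print("strays:")
w=(z>.012)&(z<.05)&(P[...,0]>.2)&(P[...,0]<.9)&(abs(P[...,1])<.6)
for b,a,c in blobs(w&(H<20)&(S>60),P): 
  if a<400: print(a,c.round(),P[b].mean(0).round(3),P[b][:,2].max().round(3),hsv[b].mean(0).round())
print("jar px")
f=(abs(z-.2)<.006)&(S<70); 
for b,a,c in blobs(f,P,40):
  r=cv2.minAreaRect((P[b][:,:2]*1000).astype(np.float32)); print(a,c.round(),r,P[b][:,2].mean())
# rack
for (u,v) in [(160,180),(155,170),(130,160),(170,195),(200,185),(110,175),(190,205),(210,180),(140,152),(215,176)]: print(u,v,P[v,u].round(3),hsv[v,u])
for nme,(u,v) in dict(pitcher=(168,95),lidpot=(225,238),cup=(358,270),bowl=(226,143),ball=(304,157)).items(): print(nme,P[v,u].round(3))
E
```

```text
blue 672 [362. 207.] rect [431. 314.] [135.  78.] 7.1
  bar 198 [434. 299.] [ 28. 113.] 11.7 0.103
   lump 38 [355. 211.] [0.475 0.3   0.028] 0.037
   lump 39 [367. 213.] [0.47  0.337 0.029] 0.038
blue 541 [325. 207.] rect [478. 209.] [ 77. 110.] 88.7
  bar 195 [466. 210.] [79. 20.] 88.9 0.102
   lump 52 [325. 202.] [0.472 0.203 0.026] 0.036
   lump 34 [317. 210.] [0.51 0.19 0.03] 0.038
   lump 36 [329. 214.] [0.51  0.227 0.028] 0.034
blue 800 [327. 246.] rect [605. 246.] [133.  79.] 22.6
  bar 194 [605. 248.] [21. 79.] 25.0 0.101
   lump 51 [334. 255.] [0.636 0.276 0.027] 0.035
   lump 55 [322. 256.] [0.652 0.244 0.028] 0.036
strays:
382 [226. 140.] [ 0.354 -0.171  0.03 ] 0.05 [ 10. 147. 133.]
17 [ 66. 176.] [ 0.664 -0.592  0.035] 0.05 [ 11. 136.  74.]
395 [ 62. 204.] [ 0.754 -0.555  0.031] 0.05 [ 10. 127.  52.]
143 [449. 216.] [0.402 0.571 0.038] 0.05 [ 13. 107.  80.]
88 [113. 196.] [ 0.675 -0.424  0.028] 0.049 [ 11. 131.  66.]
51 [325. 202.] [0.472 0.203 0.026] 0.036 [ 13. 112. 134.]
130 [189. 223.] [ 0.681 -0.162  0.026] 0.049 [ 11. 129.  65.]
17 [ 44. 209.] [ 0.791 -0.597  0.035
[... 893 characters left out ...]
62731933594, 10.323249816894531), (182.2150115966797, 176.2650909423828), 7.247085094451904) 0.19930841570782387
160 180 [ 0.594 -0.293  0.068] [ 18 101 166]
155 170 [ 0.557 -0.331  0.052] [ 17 105 155]
130 160 [ 0.548 -0.423  0.051] [ 17 107 155]
170 195 [ 0.641 -0.236  0.085] [ 18 100 155]
200 185 [ 0.558 -0.177  0.047] [ 18 101 161]
110 175 [ 0.642 -0.434  0.093] [ 17 108 156]
190 205 [ 0.651 -0.167  0.082] [ 18 103 163]
210 180 [ 0.527 -0.156  0.042] [ 10 137  82]
140 152 [ 0.501 -0.414  0.038] [ 10 141  85]
215 176 [ 0.511 -0.145  0.048] [ 14 124 111]
pitcher [ 0.33  -0.375  0.147]
lidpot [ 0.741 -0.019  0.137]
cup [0.649 0.354 0.005]
bowl [ 0.354 -0.171  0.011]
ball [0.343 0.097 0.042]
```

```bash
cat >> h.py <<'E'
from scipy.spatial.transform import Rotation as Ro
M=np.array([[0,1,0],[1,0,0],[0,0,-1.]])
def Rt(yaw,tilt): return Ro.from_euler('ZY',[yaw,-tilt],degrees=True).as_matrix()@M
def plan(p,yaw,tilt=0,handle=True):
    """p: handle centre (or TCP) target; prints rotation then translation rows in units"""
    o=get_obs(); R0=Ro.from_euler('xyz',o["ee_rot"]).as_matrix(); R1=Rt(yaw,tilt)
    p=np.array(p,float)+(0.019*R1[:,2] if handle else 0)
    w=Ro.from_matrix(R0.T@R1).as_rotvec()/.1; d=p-o["tool_pos"]
    print("t%.2f"%o["time"],"TCP",o["tool_pos"].round(4),"->",p.round(4),"rot",w.round(2),"| shift pre-rot",(R0.T@d/.04).round(2),"post-rot",(R1.T@d/.04).round(2), "F",np.round(o["wrist_force"],1),"w",round(o["width"],4))
def find(s=None,verbose=1):
    s=s or snapshot("scene"); P=pts(s); z=P[...,2]; blue,hsv=scoops(s,P); H,S,V=cv2.split(hsv); out=[]
    for m,a,c in blobs(blue,P,150):
        q=P[m]; wl=q[q[:,2]<.048]
        if len(wl)<100: continue
        x0,y0=wl[:,:2].mean(0)
        near=np.hypot(P[...,0]-x0,P[...,1]-y0)<.06
        t=near&(z>.089)&(z<.106)&(V>130)&(H<35); q=P[t][:,:2]
        k=cv2.minAreaRect((q*1000).astype(np.float32)); 
        r=cv2.minAreaRect((wl[:,:2]*1000).astype(np.float32))
        print("scoop px",c.round(),"barTop",len(q),np.round(k[0]),np.round(k[1]),round(k[2],1),"mean",q.mean(0).round(4),"tray",np.round(r[0]),np.round(r[1]),round(r[2],1))
    lm=(z>.022)&(z<.045)&(H<20)&(S>85)&(S<135)&(P[...,0]>.3)&(P[...,0]<.75)&(P[...,1]>.05)&(P[...,1]<.5)
    for b,a,c in blobs(lm,P,12): print(" lump top",a,c.round(),P[b].mean(0).round(4))
E
python3 - <<'E'
from h import *
s=dict(np.load("pics/scene.npz"));P=s["P"]; find(s)
hsv=cv2.cvtColor(s["image"],cv2.COLOR_BGR2HSV);H,S,V=cv2.split(hsv); z=P[...,2]
reg=(P[...,0]>.4)&(P[...,0]<.8)&(P[...,1]<-.1)&(P[...,1]>-.55)&(z>.03)&(z<.13)
bd=reg&(H>14)&(S<118)&(V>130)
b=max(blobs(bd,P,500),key=lambda t:t[1])[0]; q=P[b]
c=np.c_[q[:,:2],np.ones(len(q))]; 
k=np.linalg.lstsq(c,q[:,2],rcond=None)[0]; res=q[:,2]-c@k; ok=abs(res)<.004; q=q[ok];c=c[ok];k=np.linalg.lstsq(c,q[:,2],rcond=None)[0]
print("plane",k.round(4),"slope",np.degrees(np.arctan(np.hypot(*k[:2]))),"yaw",np.degrees(np.arctan2(k[1],k[0])),"res",(q[:,2]-c@k).std())
r=cv2.minAreaRect((q[:,:2]*1000).astype(np.float32)); print(r,cv2.boxPoints(r).round())
cl=reg&(H<14)&(V<110)&(P[...,0]<.56)
for b,a,cc in blobs(cl,P,40):
  r=cv2.minAreaRect((P[b][:,:2]*1000).astype(np.float32)); print("cleat",a,cc,r,P[b].mean(0),cv2.boxPoints(r).round())
E
```

```text
scoop px [362. 207.] barTop 113 [430. 315.] [19. 70.] 6.1 mean [0.4317 0.315 ] tray [431. 314.] [135.  78.] 7.1
scoop px [325. 207.] barTop 114 [467. 209.] [69. 19.] 88.0 mean [0.4669 0.2096] tray [478. 209.] [ 77. 110.] 88.7
scoop px [327. 246.] barTop 122 [605. 246.] [17. 71.] 25.4 mean [0.606  0.2465] tray [605. 246.] [133.  79.] 22.6
 lump top 37 [325. 201.] [0.4704 0.2041 0.0284]
 lump top 32 [317. 210.] [0.5102 0.1903 0.03  ]
 lump top 36 [355. 211.] [0.4747 0.3009 0.0288]
 lump top 32 [329. 213.] [0.5095 0.2263 0.0291]
 lump top 35 [367. 213.] [0.47   0.3369 0.0294]
 lump top 34 [385. 244.] [0.5529 0.4089 0.0272]
 lump top 35 [269. 254.] [0.6973 0.0973 0.026 ]
 lump top 43 [334. 254.] [0.6362 0.2762 0.0285]
 lump top 46 [322. 256.] [0.6517 0.244  0.0286]
plane [ 0.3955 -0.0367 -0.1798] slope 21.6641516064733 yaw -5.302313491868541 res 0.0018656549295674935
((606.5354614257812, -292.8617248535156), (311.8567810058594, 177.076171875), 84.99542236328125) [[ 505. -440.]
 [ 681. -456.]
 [ 708. -145.]
 [ 532. -130.]]
cleat 652 [176.34202454 164.55981595] ((508.4676208496094, -282.7665710449219), (312.4320373535156, 24.39752960205078), 84.33012390136719) [ 0.51109761 -0.27970388  0.04562198] [[ 481. -437.]
 [ 505. -439.]
 [ 536. -129.]
 [ 512. -126.]]
```

Run:
```python
from h import *
plan((.4305,.315,.15),6.5)
```

```text
t0.10 TCP [0.168  0.5231 0.1702] -> [0.4305 0.315  0.131 ] rot [-2.000e-02  1.000e-02  1.147e+01] | shift pre-rot [-7.84 -2.94  0.98] post-rot [-5.91  5.93  0.98] F [-0.3 -0.  -0.4] w 0.0941
```

Request:
drive_tool:
  commands:
    - [0,0,0,0,0,0.956]
    - [0,0,0,0,0,0.956]
    - [0,0,0,0,0,0.956]
    - [0,0,0,0,0,0.956]
    - [0,0,0,0,0,0.956]
    - [0,0,0,0,0,0.956]
    - [0,0,0,0,0,0.956]
    - [0,0,0,0,0,0.956]
    - [0,0,0,0,0,0.956]
    - [0,0,0,0,0,0.956]
    - [0,0,0,0,0,0.956]
    - [0,0,0,0,0,0.956]
    - [-0.74,0.74,0,0,0,0]
    - [-0.74,0.74,0,0,0,0]
    - [-0.74,0.74,0,0,0,0]
    - [-0.74,0.74,0,0,0,0]
    - [-0.74,0.74,0,0,0,0]
    - [-0.74,0.74,0,0,0,0]
    - [-0.74,0.74,0,0,0,0]
    - [-0.74,0.74,0,0,0,0]
  gripper: 0

```text
time: 2.6
tool_pos: [0.4308, 0.3139, 0.1707]
ee_rot: [-3.141, 0.0, 1.684]
wrist_force: [-0.0, 0.2, -0.2]
width: 0.0937
finger_force: 0.0
```

Run:
```python
from h import *
plan((.4305,.315,.085),6.5)
s=snapshot("wrist"); cv2.imwrite("pics/w1.png",s["image"])
```

```text
t2.60 TCP [0.4308 0.3139 0.1707] -> [0.4305 0.315  0.066 ] rot [-0.01  0.   -0.01] | shift pre-rot [ 0.03 -0.    2.62] post-rot [ 0.03 -0.01  2.62] F [-0.   0.2 -0.2] w 0.0937
```

View pics/w1.png

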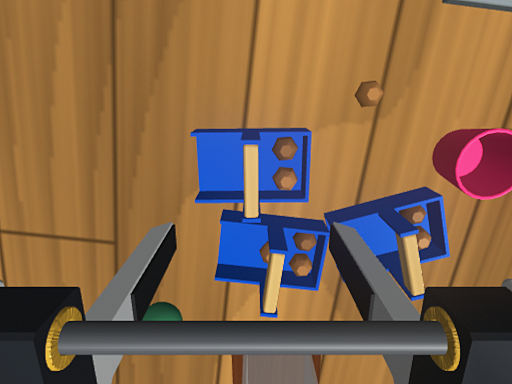

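Wrist view confirms the mouths open to the left (-x) and the lumps at the back; scoop A (250,165) is aligned with the fingers.

Request:
drive_tool:
  commands:
    - [0,0,0.66,0,0,0]
    - [0,0,0.66,0,0,0]
    - [0,0,0.66,0,0,0]
    - [0,0,0.64,0,0,0]
    - [0,0,0,0,0,0]

```text
time: 3.28
tool_pos: [0.4279, 0.3139, 0.0635]
ee_rot: [-3.136, 0.003, 1.684]
wrist_force: [-0.2, 0.0, 0.9]
width: 0.0937
finger_force: 0.0
```

Request:
drive_tool:
  commands:
    - [0,0,0,0,0,0]
    - [0,0,0,0,0,0]
    - [0,0,0,0,0,0]
    - [0,0,0,0,0,0]
    - [0,0,0,0,0,0]
    - [0,0,0,0,0,0]
  gripper: 1

```text
time: 4.03
tool_pos: [0.4302, 0.315, 0.0665]
ee_rot: [3.142, -0.0, 1.684]
wrist_force: [-0.1, -0.2, -0.8]
width: 0.0374
finger_force: 0.0
```

Request:
drive_tool:
  commands:
    - [0,0,-0.7,0,0,0]
    - [0,0,-0.7,0,0,0]
    - [0,0,-0.7,0,0,0]
    - [0,0,-0.7,0,0,0]
    - [0,0,-0.7,0,0,0]
    - [0,0,-0.7,0,0,0]
    - [0,0,-0.7,0,0,0]
    - [0,0,-0.7,0,0,0]
    - [0,0,-0.2,0,0,0]
    - [0,0,0,0,0,0]

```text
time: 5.28
tool_pos: [0.4303, 0.3151, 0.2984]
ee_rot: [3.141, -0.0, 1.684]
wrist_force: [-0.1, 0.0, -0.1]
width: 0.0
finger_force: 0.0
```

Run:
```python
from h import *
plan((.505,.0105,.290),7,0,False)
```

```text
t5.28 TCP [0.4303 0.3151 0.2984] -> [0.505  0.0105 0.29  ] rot [ 0.   -0.   -0.09] | shift pre-rot [-7.78  1.    0.21] post-rot [-7.79  0.93  0.21] F [-0.1  0.  -0.1] w 0.0
```

Request:
drive_tool:
  commands:
    - [0,0,0.15,0,0,0]
    - [0,0,0.7,0,0,0]
    - [0,0,0.7,0,0,0]
    - [0,0,0.7,0,0,0]
    - [0,0,0.7,0,0,0]
    - [0,0,0,0,0,0]
    - [0,0,0,0,0,0]
    - [0,0,0,0,0,0]
    - [0,0,0,0,0,0]
    - [0,0,0,0,0,0]
  gripper: 0

```text
time: 6.52
tool_pos: [0.4305, 0.3152, 0.1812]
ee_rot: [3.14, -0.001, 1.684]
wrist_force: [1.0, 0.1, 0.2]
width: 0.093
finger_force: 0.0
```

Run:
```python
from h import *
find(); plan((.4305,.315,.085),6.5)
```

```text
scoop px [362. 206.] barTop 113 [430. 315.] [18. 69.] 4.4 mean [0.4313 0.3153] tray [432. 315.] [132.  78.] 7.0
scoop px [325. 207.] barTop 117 [466. 209.] [69. 18.] 87.5 mean [0.467  0.2096] tray [478. 209.] [ 77. 111.] 88.7
scoop px [327. 246.] barTop 118 [603. 249.] [17. 76.] 25.2 mean [0.606  0.2462] tray [605. 246.] [133.  78.] 22.7
 lump top 39 [325. 201.] [0.4714 0.204  0.0293]
 lump top 32 [317. 210.] [0.5103 0.1903 0.0301]
 lump top 35 [355. 211.] [0.4754 0.3011 0.0297]
 lump top 33 [329. 213.] [0.5095 0.2269 0.0286]
 lump top 38 [367. 213.] [0.4702 0.3368 0.0289]
 lump top 40 [385. 244.] [0.5529 0.4086 0.026 ]
 lump top 42 [269. 254.] [0.6976 0.0976 0.0262]
 lump top 45 [334. 254.] [0.6364 0.2759 0.029 ]
 lump top 44 [322. 255.] [0.651  0.2442 0.029 ]
t6.58 TCP [0.4304 0.3151 0.181 ] -> [0.4305 0.315  0.066 ] rot [ 0.01 -0.   -0.01] | shift pre-rot [-0.    0.    2.87] post-rot [-0.    0.    2.87] F [ 0.4 -0.7  0.1] w 0.094
```

Undisturbed. Grip again with longer closing.

Request:
drive_tool:
  commands:
    - [0,0,0.6,0,0,0]
    - [0,0,0.6,0,0,0]
    - [0,0,0.6,0,0,0]
    - [0,0,0.6,0,0,0]
    - [0,0,0.47,0,0,0]
    - [0,0,0,0,0,0]

```text
time: 7.32
tool_pos: [0.429, 0.3143, 0.0639]
ee_rot: [-3.138, 0.001, 1.684]
wrist_force: [0.3, -0.8, -0.3]
width: 0.094
finger_force: 0.0
```

Request:
drive_tool:
  commands:
    - [0,0,0,0,0,0]
    - [0,0,0,0,0,0]
    - [0,0,0,0,0,0]
    - [0,0,0,0,0,0]
    - [0,0,0,0,0,0]
    - [0,0,0,0,0,0]
    - [0,0,0,0,0,0]
    - [0,0,0,0,0,0]
    - [0,0,0,0,0,0]
    - [0,0,0,0,0,0]
    - [0,0,0,0,0,0]
  gripper: 1

```text
time: 8.7
tool_pos: [0.4302, 0.315, 0.0657]
ee_rot: [3.142, -0.0, 1.684]
wrist_force: [-0.7, -0.4, 0.5]
width: 0.0004
finger_force: 0.0
```

Request:
drive_tool:
  commands:
    - [0,0,-0.4,0,0,0]
    - [0,0,-0.5,0,0,0]
    - [0,0,-0.5,0,0,0]
    - [0,0,-0.5,0,0,0]
    - [0,0,-0.5,0,0,0]
    - [0,0,-0.5,0,0,0]
    - [0,0,-0.5,0,0,0]
    - [0,0,-0.5,0,0,0]
    - [0,0,-0.5,0,0,0]
    - [0,0,-0.5,0,0,0]
    - [0,0,-0.5,0,0,0]
    - [0,0,-0.3,0,0,0]
    - [0,0,0,0,0,0]

```text
time: 10.32
tool_pos: [0.4306, 0.3152, 0.2953]
ee_rot: [3.139, -0.001, 1.684]
wrist_force: [0.4, 0.6, -0.1]
width: 0.0003
finger_force: 0.0
```

Run:
```python
from h import *
plan((.505,.0105,.290),7,0,False)
```

```text
t10.32 TCP [0.4306 0.3152 0.2953] -> [0.505  0.0105 0.29  ] rot [ 0.03 -0.01 -0.09] | shift pre-rot [-7.78  0.99  0.13] post-rot [-7.79  0.92  0.13] F [ 0.4  0.6 -0.1] w 0.0003
```

Run:
```python
from h import *
s=snapshot("scene");find(s)
v=snapshot("side")
cv2.imwrite("pics/c1.png",np.hstack([cv2.resize(s["image"][170:300,240:420],(400,290)),cv2.resize(v["image"][190:340,160:340],(400,290))]))
```

```text
scoop px [362. 207.] barTop 115 [431. 315.] [18. 70.] 8.5 mean [0.4313 0.3141] tray [431. 314.] [134.  78.] 7.1
scoop px [325. 207.] barTop 117 [467. 209.] [18. 69.] 1.0 mean [0.467  0.2086] tray [478. 208.] [111.  77.] 0.1
scoop px [327. 246.] barTop 125 [604. 249.] [17. 75.] 24.1 mean [0.6061 0.2466] tray [605. 246.] [133.  79.] 22.4
 lump top 36 [325. 201.] [0.471  0.2029 0.0292]
 lump top 30 [317. 210.] [0.5098 0.1902 0.0296]
 lump top 34 [355. 211.] [0.4739 0.3008 0.0281]
 lump top 35 [329. 213.] [0.5104 0.2265 0.0295]
 lump top 37 [367. 213.] [0.4696 0.3365 0.0285]
 lump top 34 [385. 244.] [0.5521 0.4089 0.026 ]
 lump top 35 [269. 254.] [0.6971 0.0973 0.0263]
 lump top 41 [334. 254.] [0.6354 0.2762 0.0284]
 lump top 42 [322. 255.] [0.6509 0.2441 0.0289]
```

View pics/c1.png

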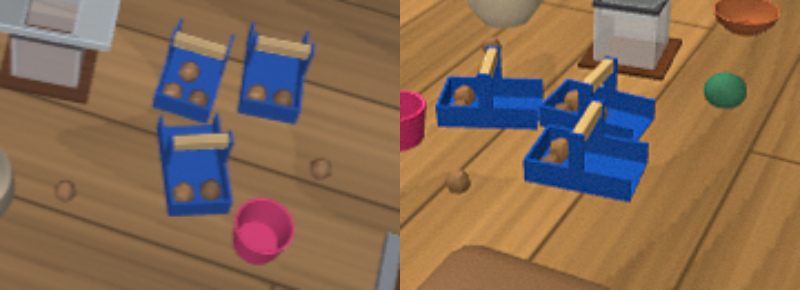

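Run:
```python
from h import *
o=get_obs(); print(o["tool_pos"],o["width"])
for n in("scene","side"):
    s=snapshot(n);P=pts(s); m=(P[...,2]>.24)&(P[...,2]<.5)&(np.hypot(P[...,0]-.43,P[...,1]-.315)<.25)&(s["range_z"]>0)
    q=P[m]; 
    for a in np.arange(.25,.46,.02):
        k=q[abs(q[:,2]-a)<.01]; 
        if len(k): print(n,a.round(2),len(k),k[:,:2].min(0).round(3),k[:,:2].max(0).round(3))
    R=np.array(s["rvec"],float); uv=cv2.projectPoints(np.array([o["tool_pos"]]),R,np.array(s["tvec"],float),np.array([[s["fx"],0,s["cx"]],[0,s["fy"],s["cy"]],[0,0,1.]]),None)[0].ravel(); print(uv)
    c=s["image"].copy(); cv2.drawMarker(c,tuple(int(t) for t in uv),(0,0,255),0,12); cv2.imwrite(f"pics/d_{n}.png",c)
a,b=cv2.imread("pics/d_scene.png"),cv2.imread("pics/d_side.png"); cv2.imwrite("pics/d.png",np.hstack([cv2.resize(a[60:260,260:460],(400,400)),cv2.resize(b[60:260,200:400],(400,400))]))
```

```text
[0.42999801 0.31491314 0.29324766] 0.001074965317561805
scene 0.33 7 [0.434 0.305] [0.444 0.325]
scene 0.35 5 [0.442 0.306] [0.446 0.321]
scene 0.43 202 [0.354 0.272] [0.516 0.356]
scene 0.45 366 [0.35  0.271] [0.521 0.357]
[382.96703367 150.17246748]
side 0.33 53 [0.417 0.311] [0.44  0.328]
side 0.35 110 [0.415 0.303] [0.442 0.327]
side 0.37 118 [0.415 0.305] [0.442 0.328]
side 0.39 126 [0.416 0.306] [0.442 0.327]
side 0.41 114 [0.406 0.308] [0.448 0.329]
side 0.43 565 [0.346 0.273] [0.506 0.359]
side 0.45 627 [0.338 0.278] [0.511 0.361]
[244.30839513 179.9384164 ]
```

View pics/d.png

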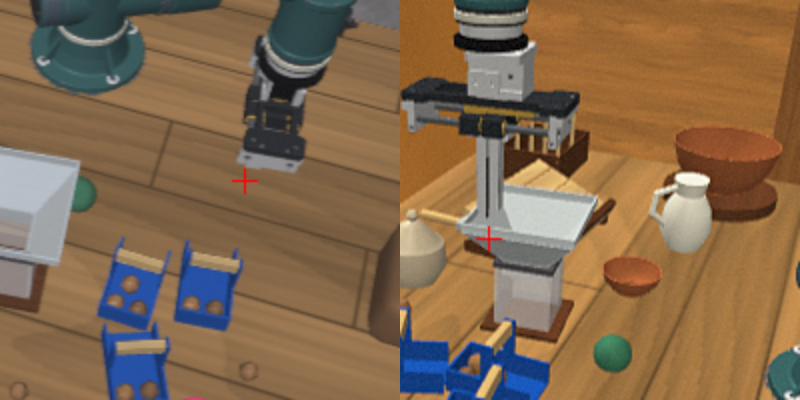

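Marker (commanded TCP) sits ~30 mm below the real finger tips (side crop: tip row 222 vs marker 238). Measure this offset accurately.

```bash
cat >> h.py <<'E'
def tips(s,tcp,rad=.09):
    P=pts(s); hsv=cv2.cvtColor(s["image"],cv2.COLOR_BGR2HSV)
    d=P-np.array(tcp); m=(np.hypot(d[...,0],d[...,1])<rad)&(d[...,2]>-.06)&(d[...,2]<.085)&(hsv[...,1]<60)&(s["range_z"]>0)
    for b,a,c in blobs(m,P,15):
        q=P[b]; v=q[:,2]; lo=q[v<np.quantile(v,.03)+.004]; print("  blob",a,c.round(),"zmin",v.min().round(4),"zq2",np.quantile(v,.02).round(4),"lowmean",lo.mean(0).round(4),"off",(lo.mean(0)-tcp).round(4))
E
python3 - <<'E'
from h import *
print("start"); 
for n in("scene","side"): tips(dict(np.load(f"pics/{n}.npz")),[.16797,.52306,.17013])
print("now"); o=get_obs(); print(o["tool_pos"],o["joint_positions"])
for n in("scene","side"): tips(snapshot(n),o["tool_pos"])
E
```

```text
start
  blob 47 [448. 107.] zmin 0.2056 zq2 0.2088 lowmean [0.1588 0.4702 0.2094] off [-0.0091 -0.0529  0.0393]
  blob 53 [482. 124.] zmin 0.2075 zq2 0.2083 lowmean [0.191  0.5668 0.2085] off [0.023  0.0437 0.0384]
  blob 215 [347. 280.] zmin 0.2046 zq2 0.2066 lowmean [0.1508 0.4779 0.2084] off [-0.0171 -0.0451  0.0382]
  blob 275 [313. 312.] zmin 0.2044 zq2 0.2113 lowmean [0.1815 0.5781 0.2137] off [0.0135 0.0551 0.0436]
now
[0.42980511 0.31481758 0.29262275] [5.25720236e-01 5.89244376e-02 1.16216789e+00 3.80625454e-05
 1.92242461e+00 4.12905275e-01]
  blob 260 [245. 157.] zmin 0.326 zq2 0.3288 lowmean [0.4284 0.3238 0.3307] off [-0.0014  0.009   0.0381]
```

```bash
sed -i 's/p=np.array(p,float)+(0.019\*R1\[:,2\] if handle else 0)/p=np.array(p,float)+((0.019 if handle else 0)+0.034)*R1[:,2]/' h.py
python3 - <<'E'
from h import *
plan((.4305,.315,.085),6.5)
E
```

```text
t10.62 TCP [0.4298 0.3148 0.2927] -> [0.4305 0.315  0.032 ] rot [-0.02  0.01 -0.01] | shift pre-rot [0.01 0.03 6.52] post-rot [0.   0.02 6.52] F [-0.9 -0.2  0.1] w 0.0007
```

Request:
drive_tool:
  commands:
    - [0,0,0.5,0,0,0]
    - [0,0,0.5,0,0,0]
    - [0,0,0.5,0,0,0]
    - [0,0,0.5,0,0,0]
    - [0,0,0.5,0,0,0]
    - [0,0,0.5,0,0,0]
    - [0,0,0,0,0,0]
    - [0,0,0,0,0,0]
    - [0,0,0,0,0,0]
    - [0,0,0,0,0,0]
  gripper: 0

```text
time: 11.88
tool_pos: [0.4306, 0.3153, 0.1746]
ee_rot: [3.14, -0.001, 1.684]
wrist_force: [1.0, -0.2, 0.2]
width: 0.0933
finger_force: 0.0
```

Request:
drive_tool:
  commands:
    - [0,0,0.5,0,0,0]
    - [0,0,0.5,0,0,0]
    - [0,0,0.5,0,0,0]
    - [0,0,0.5,0,0,0]
    - [0,0,0.5,0,0,0]
    - [0,0,0.5,0,0,0]
    - [0,0,0.5,0,0,0]
    - [0,0,0,0,0,0]

```text
time: 12.88
tool_pos: [0.429, 0.3144, 0.0322]
ee_rot: [-3.138, 0.001, 1.684]
wrist_force: [0.8, -0.1, -0.2]
width: 0.0945
finger_force: 0.0
```

Request:
drive_tool:
  commands:
    - [0,0,0,0,0,0]
    - [0,0,0,0,0,0]
    - [0,0,0,0,0,0]
    - [0,0,0,0,0,0]
    - [0,0,0,0,0,0]
    - [0,0,0,0,0,0]
    - [0,0,0,0,0,0]
    - [0,0,0,0,0,0]
    - [0,0,0,0,0,0]
    - [0,0,0,0,0,0]
    - [0,0,0,0,0,0]
  gripper: 1

```text
time: 14.25
tool_pos: [0.4298, 0.315, 0.0336]
ee_rot: [-3.141, 0.0, 1.684]
wrist_force: [-0.7, -0.7, 0.1]
width: 0.0136
finger_force: 30.0
```

Request:
drive_tool:
  commands:
    - [0,0,-0.2,0,0,0]
    - [0,0,-0.4,0,0,0]
    - [0,0,-0.5,0,0,0]
    - [0,0,-0.5,0,0,0]
    - [0,0,-0.5,0,0,0]
    - [0,0,-0.5,0,0,0]
    - [0,0,-0.5,0,0,0]
    - [0,0,-0.5,0,0,0]
    - [0,0,-0.5,0,0,0]
    - [0,0,-0.5,0,0,0]
    - [0,0,-0.5,0,0,0]
    - [0,0,-0.5,0,0,0]
    - [0,0,-0.3,0,0,0]
    - [0,0,0,0,0,0]

```text
time: 16.0
tool_pos: [0.4306, 0.3153, 0.2713]
ee_rot: [3.139, -0.001, 1.684]
wrist_force: [1.2, 0.5, -0.9]
width: 0.0136
finger_force: 30.0
```

Run:
```python
from h import *
plan((.505,.0105,.292),7,0,False); s=snapshot("scene"); find(s)
```

```text
t16.00 TCP [0.4306 0.3153 0.2713] -> [0.505  0.0105 0.258 ] rot [ 0.03 -0.01 -0.09] | shift pre-rot [-7.78  0.99  0.33] post-rot [-7.79  0.92  0.33] F [ 1.2  0.5 -0.9] w 0.0136
scoop px [325. 207.] barTop 110 [465. 209.] [69. 18.] 89.0 mean [0.4666 0.2095] tray [479. 208.] [109.  77.] 0.2
scoop px [327. 246.] barTop 121 [604. 250.] [17. 75.] 25.8 mean [0.6057 0.247 ] tray [605. 246.] [134.  79.] 22.9
 lump top 40 [325. 201.] [0.4709 0.2042 0.0282]
 lump top 32 [317. 210.] [0.5099 0.1896 0.0299]
 lump top 33 [329. 213.] [0.51   0.2269 0.0295]
 lump top 40 [385. 244.] [0.5537 0.4084 0.0268]
 lump top 48 [269. 254.] [0.6982 0.0975 0.0258]
 lump top 43 [334. 254.] [0.6361 0.2764 0.0293]
 lump top 47 [322. 256.] [0.6515 0.2439 0.0287]
```

Request:
drive_tool:
  commands:
    - [-0.3,0.04,0,0,0,0]
    - [-0.5,0.06,0,0,0,0]
    - [-0.5,0.06,0,0,0,0]
    - [-0.5,0.06,0,0,0,0]
    - [-0.5,0.06,0,0,0,0]
    - [-0.5,0.06,0,0,0,0]
    - [-0.5,0.06,0,0,0,0]
    - [-0.5,0.06,0,0,0,0]
    - [-0.5,0.06,0,0,0,0]
    - [-0.5,0.06,0,0,0,0]
    - [-0.5,0.06,0,0,0,0]
    - [-0.5,0.06,0,0,0,0]
    - [-0.5,0.06,0,0,0,0]
    - [-0.5,0.06,0,0,0,0]
    - [-0.5,0.06,0,0,0,0]
    - [-0.5,0.06,0,0,0,0]
    - [0,0,0,0,0,0]
    - [0,0,0,0,0,0]

```text
time: 18.3
tool_pos: [0.5022, 0.0091, 0.2695]
ee_rot: [-3.141, -0.001, 1.683]
wrist_force: [-0.7, 0.2, -2.3]
width: 0.0135
finger_force: 30.0
```

Run:
```python
from h import *
plan((.505,.0105,.288),7,0,False)
for n in("scene","side"):
    s=snapshot(n);P=pts(s);b,_=scoops(s,P);q=P[b&(P[...,2]>.15)]; print(n,len(q),np.quantile(q,.01,0).round(3),np.quantile(q,.99,0).round(3))
```

```text
t18.30 TCP [0.5022 0.0091 0.2695] -> [0.505  0.0105 0.254 ] rot [-0.   -0.01 -0.1 ] | shift pre-rot [0.03 0.07 0.39] post-rot [0.03 0.07 0.39] F [-0.7  0.2 -2.3] w 0.0135
scene 832 [ 0.455 -0.028  0.236] [1.273 0.24  1.345]
side 931 [ 0.202 -0.033  0.238] [0.566 0.722 0.569]
```

Request:
drive_tool:
  commands:
    - [0,0.3,0.1,0,0,0]
    - [0,0.3,0.1,0,0,0]
    - [0,0,0,-0.8,0,0]
    - [0,0,0,-0.8,0,0]
    - [0,0,0,-0.8,0,0]
    - [0,0,0,-0.8,0,0]
    - [0,0,0,-0.8,0,0]
    - [0,0,0,-0.5,0,0]
    - [0,0,0,-0.4,0,0]
    - [0,0,0,-0.4,0,0]
    - [0,0,0,-0.4,0,0]
    - [0,0,0,-0.4,0,0]
    - [0,0,0,0,0,0]

```text
time: 20.02
tool_pos: [0.5258, 0.0121, 0.2604]
ee_rot: [2.534, -0.001, 1.684]
wrist_force: [-0.1, 0.8, -1.5]
width: 0.0139
finger_force: 30.0
```

```bash
cat >> h.py <<'E'
def duo(name):
    a,b=snapshot("scene"),snapshot("side"); cv2.imwrite(name,np.hstack([cv2.resize(a["image"][90:240,190:340],(400,400)),cv2.resize(b["image"][110:260,200:350],(400,400))])); return a,b
E
python3 - <<'E'
from h import *
a,b=duo("pics/p1.png"); plan((.5,.01,.3),7,60,False)
for s in(a,b):
    P=pts(s);bl,_=scoops(s,P);q=P[bl&(P[...,2]>.1)&(P[...,2]<.5)]; print(len(q),np.quantile(q,.01,0).round(3),np.quantile(q,.99,0).round(3))
E
```

```text
t20.12 TCP [0.5266 0.0121 0.2613] -> [0.5292 0.0136 0.283 ] rot [-4.38  0.07 -0.06] | shift pre-rot [ 0.03  0.37 -0.4 ] post-rot [ 0.03  0.5  -0.21] F [-0.2  0.7 -1.7] w 0.0135
601 [ 0.491 -0.027  0.202] [0.601 0.059 0.309]
875 [ 0.475 -0.028  0.204] [0.589 0.062 0.307]
```

View pics/p1.png

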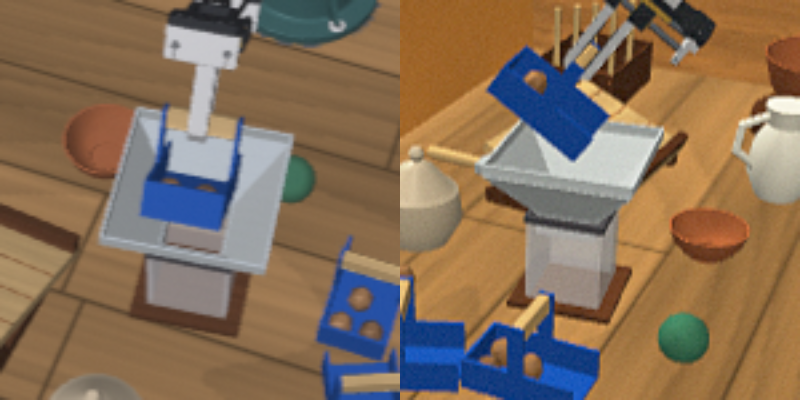

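Both lumps still inside at 35°; mouth centred over the funnel. Continue tilting.

Request:
drive_tool:
  commands:
    - [0,0,0,-0.5,0,0]
    - [0,0,0,-0.5,0,0]
    - [0,0,0,-0.5,0,0]
    - [0,0,0,-0.5,0,0]
    - [0,0,0,-0.5,0,0]
    - [0,0,0,-0.5,0,0]
    - [0,0,0,-0.5,0,0]
    - [0,0,0,-0.5,0,0]
    - [0,0,0,-0.5,0,0]
    - [0,0,0,-0.5,0,0]
    - [0,0,0,-0.5,0,0]
    - [0,0,0,-0.5,0,0]
    - [0,0,0,0,0,0]
    - [0,0,0,0,0,0]
    - [0,0,0,0,0,0]
    - [0,0,0,0,0,0]

```text
time: 22.12
tool_pos: [0.5565, 0.0079, 0.2595]
ee_rot: [1.941, -0.003, 1.69]
wrist_force: [0.2, 1.1, -1.4]
width: 0.0143
finger_force: 30.0
```

```bash
cat >> h.py <<'E'
def brown(a,b):
    for n,s in(("scene",a),("side",b)):
        P=pts(s);hsv=cv2.cvtColor(s["image"],cv2.COLOR_BGR2HSV);H,S,V=cv2.split(hsv)
        m=(H<20)&(S>75)&(S<140)&(P[...,2]>.008)&(P[...,2]<.45)&(np.hypot(P[...,0]-.5,P[...,1]-.01)<.14)
        for q,ar,c in blobs(m,P,6): print(n,"brown",ar,c.round(),P[q].mean(0).round(3),hsv[q].mean(0).round())
E
python3 - <<'E'
from h import *
a,b=duo("pics/p2.png"); plan((.5,.01,.3),7,60,False); brown(a,b)
E
```

```text
t22.23 TCP [0.5564 0.0079 0.2591] -> [0.5292 0.0136 0.283 ] rot [ 1.53  0.01 -0.04] | shift pre-rot [ 0.22  0.32 -0.83] post-rot [ 0.22  0.19 -0.87] F [ 0.  -0.4 -1.2] w 0.0138
scene brown 57 [252. 142.] [ 0.515 -0.021  0.285] [ 18.  96. 188.]
scene brown 77 [269. 145.] [0.51  0.024 0.284] [ 18.  96. 187.]
scene brown 227 [263. 205.] [0.54  0.025 0.011] [ 11. 130.  88.]
side brown 27 [267. 139.] [0.499 0.01  0.281] [ 18. 123. 147.]
side brown 6 [292. 145.] [0.413 0.022 0.283] [ 15. 109.  96.]
side brown 7 [281. 200.] [ 0.459 -0.039  0.053] [ 16.  97. 158.]
```

View pics/p2.png

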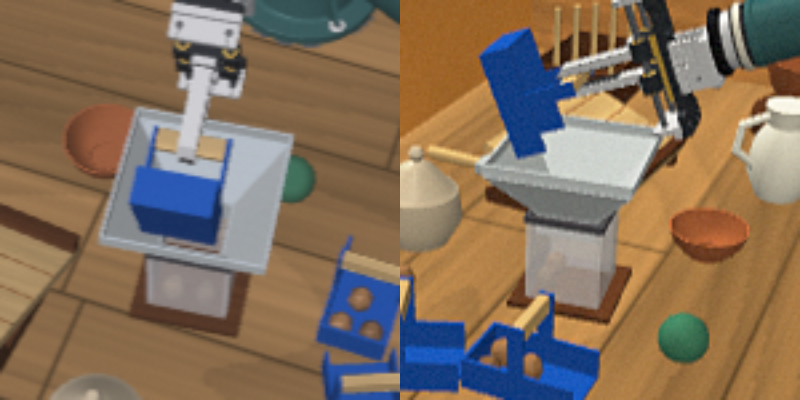

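Two lumps are now visible inside the jar (scene crop (175,285),(205,285)); gripper body is close to the rim, so raise first, then level back to rack tilt.

Request:
drive_tool:
  commands:
    - [0,0.46,-0.18,0,0,0]
    - [0,0.46,-0.18,0,0,0]
    - [0,0.46,-0.18,0,0,0]
    - [0,0.46,-0.18,0,0,0]
    - [0,0,0,0.9,0,0]
    - [0,0,0,0.9,0,0]
    - [0,0,0,0.9,0,0]
    - [0,0,0,0.9,0,0]
    - [0,0,0,0.9,0,0]
    - [0,0,0,0.9,0,0]
    - [0,0,0,0.9,0,0]
    - [0,0,0,0.9,0,0]
    - [0,0,0,0.9,0,0]
    - [0,0,0,0,0,0]
    - [0,0,0,0,0,0]

```text
time: 24.1
tool_pos: [0.5619, 0.0067, 0.3368]
ee_rot: [2.753, -0.004, 1.692]
wrist_force: [0.3, -0.5, -0.8]
width: 0.0134
finger_force: 30.0
```

```bash
cat >> h.py <<'E'
def rack(x,y,z):
    """point of rack frame -> world"""
    R=Ro.from_euler('ZY',[-5.2,-22],degrees=True).as_matrix(); return np.array([.519,-.285,.034])+R@np.array([x,y,z])
def prack(mx,my,mz):  # plan for a scoop mouth at rack coords
    plan(rack(mx+.065,my,mz+.085),-5.2,22)
E
python3 - <<'E'
from h import *
prack(.02,-.1,.13); prack(.006,-.1,.03)
a,b=snapshot("scene"),snapshot("side"); brown(a,b)
E
```

```text
t24.10 TCP [0.5619 0.0067 0.3368] -> [ 0.528  -0.3862  0.216 ] rot [ 0.04 -0.84  1.94] | shift pre-rot [-9.66 -3.    1.99] post-rot [-9.86 -1.09  2.82] F [ 0.3 -0.5 -0.8] w 0.0134
t24.10 TCP [0.5619 0.0067 0.3368] -> [ 0.5524 -0.3884  0.1181] rot [ 0.04 -0.84  1.94] | shift pre-rot [-9.8  -3.38  4.48] post-rot [-9.86 -1.44  5.32] F [ 0.3 -0.5 -0.8] w 0.0134
scene brown 72 [249. 127.] [ 0.549 -0.02   0.39 ] [ 18. 100. 181.]
scene brown 102 [267. 130.] [0.543 0.025 0.39 ] [ 18.  99. 181.]
scene brown 142 [272. 206.] [0.533 0.051 0.011] [ 11. 129.  90.]
scene brown 38 [244. 205.] [ 0.561 -0.032  0.01 ] [ 10. 131.  86.]
side brown 7 [291.  92.] [ 0.436 -0.002  0.429] [ 14. 106. 136.]
side brown 28 [256. 102.] [0.537 0.012 0.392] [ 18. 124. 180.]
side brown 7 [281. 200.] [ 0.459 -0.039  0.054] [ 16.  98. 155.]
```

Request:
drive_tool:
  commands:
    - [0,0,0,0,-0.28,0.65]
    - [0,0,0,0,-0.28,0.65]
    - [0,0,0,0.04,-0.28,0.64]
    - [-0.58,-0.06,0.1,0,0,0]
    - [-0.58,-0.06,0.1,0,0,0]
    - [-0.58,-0.06,0.1,0,0,0]
    - [-0.58,-0.06,0.1,0,0,0]
    - [-0.58,-0.06,0.17,0,0,0]
    - [-0.58,-0.06,0.17,0,0,0]
    - [-0.58,-0.06,0.17,0,0,0]
    - [-0.58,-0.06,0.17,0,0,0]
    - [-0.58,-0.06,0.19,0,0,0]
    - [-0.58,-0.06,0.19,0,0,0]
    - [-0.58,-0.06,0.19,0,0,0]
    - [-0.58,-0.06,0.2,0,0,0]
    - [-0.58,-0.06,0.2,0,0,0]
    - [-0.58,-0.06,0.2,0,0,0]
    - [-0.58,-0.06,0.2,0,0,0]
    - [-0.58,-0.06,0.2,0,0,0]
    - [-0.58,-0.06,0.2,0,0,0]

```text
time: 26.7
tool_pos: [0.5311, -0.3881, 0.2159]
ee_rot: [2.757, 0.001, 1.48]
wrist_force: [0.1, 0.2, -1.1]
width: 0.0139
finger_force: 30.0
```

Run:
```python
from h import *
print("t",get_obs()["time"])
prack(.006,-.1,.03); prack(.006,-.1,.0)
a,b=snapshot("scene"),snapshot("side")
for s in(a,b):
    P=pts(s);bl,_=scoops(s,P);q=P[bl&(P[...,1]<0)&(P[...,0]<.9)&(P[...,2]<.5)]
    R=Ro.from_euler('ZY',[-5.2,-22],degrees=True).as_matrix(); q=(q-rack(0,0,0))@R; print(len(q),np.quantile(q,.01,0).round(3),np.quantile(q,.99,0).round(3))
```

```text
t 26.7
t26.70 TCP [ 0.5311 -0.3881  0.2159] -> [ 0.5524 -0.3884  0.1181] rot [0.   0.01 0.  ] | shift pre-rot [ 0.04 -0.42  2.47] post-rot [ 0.04 -0.42  2.47] F [ 0.1  0.2 -1.1] w 0.0139
t26.70 TCP [ 0.5311 -0.3881  0.2159] -> [ 0.5636 -0.3895  0.0903] rot [0.   0.01 0.  ] | shift pre-rot [ 0.04 -0.43  3.22] post-rot [ 0.04 -0.42  3.22] F [ 0.1  0.2 -1.1] w 0.0139
1022 [ 0.03  -0.14   0.129] [ 0.157 -0.058  0.219]
578 [ 0.022 -0.143  0.126] [ 0.147 -0.057  0.216]
```

Request:
drive_tool:
  commands:
    - [0.02,-0.2,0.5,0,0,0]
    - [0.02,-0.2,0.5,0,0,0]
    - [0,0,0.5,0,0,0]
    - [0,0,0.5,0,0,0]
    - [0,0,0.5,0,0,0]
    - [0,0,0.25,0,0,0]
    - [0,0,0.1,0,0,0]
    - [0,0,0.1,0,0,0]
    - [0,0,0,0,0,0]

```text
time: 27.92
tool_pos: [0.5608, -0.388, 0.1013]
ee_rot: [2.757, 0.001, 1.48]
wrist_force: [-1.0, -1.0, -0.7]
width: 0.0139
finger_force: 30.0
```

Request:
drive_tool:
  commands:
    - [0,0,0.05,0,0,0]
    - [0,0,0.05,0,0,0]
    - [0,0,0.05,0,0,0]
    - [0,0,0.05,0,0,0]
    - [0,0,0,0,0,0]

```text
time: 28.55
tool_pos: [0.5636, -0.388, 0.0931]
ee_rot: [2.758, 0.0, 1.48]
wrist_force: [-0.2, -0.5, -1.4]
width: 0.0137
finger_force: 30.0
```

```bash
cat >> h.py <<'E'
def onrack():
    a,b=snapshot("scene"),snapshot("side")
    for s in(a,b):
        P=pts(s);bl,hsv=scoops(s,P);R=Ro.from_euler('ZY',[-5.2,-22],degrees=True).as_matrix()
        Q=(P-rack(0,0,0))@R
        for m,ar,c in blobs(bl&(P[...,1]<-.1)&(P[...,0]<.9)&(P[...,2]<.5),P,80):
            q=Q[m]; f=q[q[:,2]<.045]; r=cv2.minAreaRect((f[:,:2]*1000).astype(np.float32)) if len(f)>10 else None
            print(len(q),np.quantile(q,.01,0).round(3),np.quantile(q,.99,0).round(3),r and (np.round(r[0]),np.round(r[1]),round(r[2],1)))
E
python3 - <<'E'
from h import *
prack(.006,-.1,.0); onrack()
E
```

```text
t28.55 TCP [ 0.5636 -0.388   0.0931] -> [ 0.5636 -0.3895  0.0903] rot [-0.  0.  0.] | shift pre-rot [-0.04 -0.02  0.07] post-rot [-0.04 -0.02  0.07] F [-0.2 -0.5 -1.4] w 0.0137
893 [ 0.013 -0.137  0.002] [ 0.141 -0.055  0.091] (array([ 78., -97.]), array([ 86., 136.]), 89.8)
360 [ 0.01  -0.138  0.   ] [ 0.136 -0.051  0.091] (array([ 128., -134.]), array([137., 215.]), 55.5)
```

Request:
drive_tool:
  commands:
    - [0,0,0.03,0,0,0]
    - [0,0,0.03,0,0,0]
    - [0,0,0.03,0,0,0]
    - [0,0,0,0,0,0]
    - [0,0,0,0,0,0]

```text
time: 29.28
tool_pos: [0.5642, -0.3884, 0.0925]
ee_rot: [2.758, 0.001, 1.481]
wrist_force: [-8.5, 3.1, 8.0]
width: 0.0138
finger_force: 30.0
```

Request:
drive_tool:
  commands:
    - [0,-0.04,0,0,0,0]
    - [0,-0.04,0,0,0,0]
    - [0,-0.04,0,0,0,0]
    - [0,0,0,0,0,0]
    - [0,0,0,0,0,0]

```text
time: 29.9
tool_pos: [0.563, -0.3889, 0.0923]
ee_rot: [2.751, 0.003, 1.48]
wrist_force: [0.7, 0.6, 5.5]
width: 0.0134
finger_force: 30.0
```

Request:
drive_tool:
  commands:
    - [0,-0.05,0,0,0,0]
    - [0,-0.05,0,0,0,0]
    - [0,0,0,0,0,0]
    - [0,0,0,0,0,0]

```text
time: 30.4
tool_pos: [0.5592, -0.3891, 0.0908]
ee_rot: [2.751, 0.004, 1.479]
wrist_force: [1.2, -0.6, 5.5]
width: 0.0139
finger_force: 30.0
```

Run:
```python
from h import *
prack(.0,-.1,.0); onrack()
```

```text
t30.40 TCP [ 0.5592 -0.3891  0.0908] -> [ 0.558 -0.389  0.088] rot [0.07 0.04 0.01] | shift pre-rot [ 0.   -0.05  0.05] post-rot [ 0.   -0.05  0.05] F [ 1.2 -0.6  5.5] w 0.0139
902 [ 0.008 -0.137  0.002] [ 0.136 -0.056  0.09 ] (array([ 65., -98.]), array([ 85., 147.]), 89.8)
355 [ 0.004 -0.142 -0.002] [ 0.13  -0.052  0.091] (array([ 127., -168.]), array([147., 269.]), 40.6)
```

Request:
drive_tool:
  commands:
    - [0,-0.05,0,0,0,0]
    - [0,-0.05,0,0,0,0]
    - [0,-0.05,0,0,0,0]
    - [0,0,0,0,0,0]
    - [0,0,0,0,0,0]

```text
time: 31.12
tool_pos: [0.5558, -0.389, 0.0901]
ee_rot: [2.746, 0.005, 1.479]
wrist_force: [4.5, -0.0, 5.4]
width: 0.0136
finger_force: 30.0
```

Request:
drive_tool:
  commands:
    - [0,0,0,0,0,0]
    - [0,0,0,0,0,0]
    - [0,0,0,0,0,0]
    - [0,0,0,0,0,0]
    - [0,0,0,0,0,0]
    - [0,0,0,0,0,0]
    - [0,0,-0.5,0,0,0]
    - [0,0,-0.7,0,0,0]
    - [0,0,-0.7,0,0,0]
    - [0,0,-0.7,0,0,0]
    - [0,0,-0.7,0,0,0]
    - [0,0,-0.7,0,0,0]
  gripper: 0

```text
time: 32.62
tool_pos: [0.491, -0.3816, 0.2358]
ee_rot: [2.756, 0.002, 1.48]
wrist_force: [-1.1, -0.2, -0.8]
width: 0.0942
finger_force: 0.0
```

Run:
```python
from h import *
onrack(); find(); plan((.467,.209,.28),-1.5); brown(snapshot("scene"),snapshot("side"))
```

```text
907 [ 0.006 -0.139  0.002] [ 0.134 -0.057  0.09 ] (array([ 67., -98.]), array([140.,  85.]), 0.6)
355 [ 0.003 -0.142 -0.   ] [ 0.127 -0.052  0.088] (array([  82., -169.]), array([141., 240.]), 13.5)
scoop px [325. 207.] barTop 116 [467. 209.] [19. 69.] 0.1 mean [0.4672 0.2085] tray [479. 209.] [ 77. 109.] 88.7
scoop px [327. 246.] barTop 120 [606. 246.] [16. 69.] 24.6 mean [0.6062 0.2467] tray [605. 246.] [132.  79.] 22.5
 lump top 42 [325. 201.] [0.4715 0.2036 0.0283]
 lump top 31 [317. 210.] [0.5099 0.1899 0.03  ]
 lump top 32 [329. 213.] [0.51   0.2272 0.0295]
 lump top 40 [385. 244.] [0.552  0.4083 0.0263]
 lump top 40 [269. 254.] [0.6976 0.0981 0.0269]
 lump top 44 [334. 254.] [0.6361 0.2761 0.0289]
 lump top 43 [322. 255.] [0.651  0.2441 0.0292]
t32.77 TCP [ 0.4919 -0.3826  0.2367] -> [0.467 0.209 0.227] rot [ 3.88  0.18 -0.63] | shift pre-rot [14.67 -1.88 -0.59] post-rot [14.77 -1.01  0.24] F [-0.2 -0.3  0.8] w 0.0941
scene brown 26 [243. 197.] [ 0.535 -0.045  0.011] [ 10. 121.  95.]
scene brown 161 [270. 207.] [0.538 0.047 0.011] [ 11. 130.  88.]
scene brown 31 [243. 206.] [ 0.563 -0.032  0.011] [ 10. 133.  86.]
side brown 7 [281. 200.] [ 0.458 -0.036  0.056] [ 16.  98. 161.]
```

Request:
drive_tool:
  commands:
    - [0,0,0,0.97,0.04,-0.16]
    - [0,0,0,0.97,0.05,-0.16]
    - [0,0,0,0.97,0.05,-0.16]
    - [0,0,0,0.97,0.04,-0.16]
    - [0.92,-0.06,0,0,0,0]
    - [0.92,-0.06,0,0,0,0]
    - [0.92,-0.06,0,0,0,0]
    - [0.92,-0.06,0,0,0,0]
    - [0.92,-0.06,0,0,0,0]
    - [0.92,-0.06,0,0,0,0]
    - [0.92,-0.06,0,0,0,0]
    - [0.92,-0.06,0,0,0,0]
    - [0.92,-0.06,0,0,0,0]
    - [0.92,-0.06,0,0,0,0]
    - [0.92,-0.06,0,0,0,0]
    - [0.92,-0.06,0,0,0,0]
    - [0.92,-0.06,0,0,0,0]
    - [0.92,-0.06,0,0,0,0]
    - [0.92,-0.06,0,0,0,0]
    - [0.92,-0.06,0,0,0,0]

```text
time: 35.38
tool_pos: [0.4669, 0.2093, 0.2341]
ee_rot: [-3.134, -0.004, 1.547]
wrist_force: [-0.7, -0.7, -0.5]
width: 0.0938
finger_force: 0.0
```

Run:
```python
from h import *
plan((.467,.209,.085),-1);
```

```text
t35.38 TCP [0.4669 0.2093 0.2341] -> [0.467 0.209 0.032] rot [-0.07 -0.04 -0.07] | shift pre-rot [-0.03  0.04  5.05] post-rot [-0.01  0.    5.05] F [-0.7 -0.7 -0.5] w 0.0938
```

Request:
drive_tool:
  commands:
    - [0,0,0.65,0,0,0]
    - [0,0,0.65,0,0,0]
    - [0,0,0.65,0,0,0]
    - [0,0,0.65,0,0,0]
    - [0,0,0.65,0,0,0]
    - [0,0,0.65,0,0,0]
    - [0,0,0.65,0,0,0]
    - [0,0,0.5,0,0,0]
    - [0,0,0,0,0,0]

```text
time: 36.5
tool_pos: [0.4641, 0.2084, 0.0306]
ee_rot: [-3.13, -0.003, 1.546]
wrist_force: [1.0, 0.8, -0.4]
width: 0.0937
finger_force: 0.0
```

Request:
drive_tool:
  commands:
    - [0,0,0,0,0,0]
    - [0,0,0,0,0,0]
    - [0,0,0,0,0,0]
    - [0,0,0,0,0,0]
    - [0,0,0,0,0,0]
    - [0,0,0,0,0,0]
    - [0,0,0,0,0,0]
    - [0,0,0,0,0,0]
    - [0,0,0,0,0,0]
    - [0,0,0,0,0,0]
    - [0,0,0,0,0,0]
  gripper: 1

```text
time: 37.88
tool_pos: [0.4666, 0.2092, 0.0341]
ee_rot: [-3.137, -0.005, 1.546]
wrist_force: [-2.6, 0.5, 0.5]
width: 0.0137
finger_force: 30.0
```

Request:
drive_tool:
  commands:
    - [0,0,-0.2,0,0,0]
    - [0,0,-0.4,0,0,0]
    - [0,0,-0.5,0,0,0]
    - [0,0,-0.5,0,0,0]
    - [0,0,-0.5,0,0,0]
    - [0,0,-0.5,0,0,0]
    - [0,0,-0.5,0,0,0]
    - [0,0,-0.5,0,0,0]
    - [0,0,-0.5,0,0,0]
    - [0,0,-0.5,0,0,0]
    - [0,0,-0.5,0,0,0]
    - [0,0,-0.5,0,0,0]
    - [0,0,-0.4,0,0,0]
    - [0,0,0,0,0,0]

```text
time: 39.62
tool_pos: [0.4688, 0.208, 0.2762]
ee_rot: [-3.141, -0.006, 1.546]
wrist_force: [0.2, 0.5, -3.5]
width: 0.0135
finger_force: 30.0
```

Run:
```python
from h import *
plan((.530,.0125,.3),7,0,False); find()
```

```text
t39.62 TCP [0.4688 0.208  0.2762] -> [0.53   0.0125 0.266 ] rot [ 0.   -0.06 -1.47] | shift pre-rot [-4.85  1.65  0.22] post-rot [-5.04  0.92  0.26] F [ 0.2  0.5 -3.5] w 0.0135
scoop px [327. 246.] barTop 119 [603. 249.] [16. 75.] 24.2 mean [0.6057 0.2468] tray [605. 246.] [133.  78.] 22.5
 lump top 33 [385. 244.] [0.5511 0.4087 0.0262]
 lump top 43 [269. 254.] [0.6976 0.0977 0.0256]
 lump top 41 [334. 254.] [0.6355 0.2764 0.0287]
 lump top 43 [322. 255.] [0.6508 0.2441 0.0292]
```

Request:
drive_tool:
  commands:
    - [0,0,0,0,-0.03,-0.73]
    - [0,0,0,0,-0.03,-0.74]
    - [-0.4,0.08,0,0,0,0]
    - [-0.46,0.08,0,0,0,0]
    - [-0.46,0.08,0,0,0,0]
    - [-0.46,0.08,0,0,0,0]
    - [-0.46,0.08,0,0,0,0]
    - [-0.46,0.08,0,0,0,0]
    - [-0.46,0.08,0,0,0,0]
    - [-0.46,0.08,0,0,0,0]
    - [-0.46,0.08,0,0,0,0]
    - [-0.46,0.08,0,0,0,0]
    - [-0.5,0.08,0.13,0,0,0]
    - [0,0,0.13,-0.4,0,0]
    - [0,0,0,-0.8,0,0]
    - [0,0,0,-0.8,0,0]
    - [0,0,0,-0.8,0,0]
    - [0,0,0,-0.8,0,0]
    - [0,0,0,-0.8,0,0]
    - [0,0,0,-0.5,0,0]

```text
time: 42.18
tool_pos: [0.5263, 0.0113, 0.2627]
ee_rot: [2.656, 0.001, 1.693]
wrist_force: [-0.2, 0.6, -3.1]
width: 0.0139
finger_force: 30.0
```

Request:
drive_tool:
  commands:
    - [0,0,0,-0.3,0,0]
    - [0,0,0,-0.3,0,0]
    - [0,0,0,-0.2,0,0]
    - [0,0,0,-0.2,0,0]
    - [0,0,0,-0.2,0,0]
    - [0,0,0,-0.2,0,0]
    - [0,0,0,-0.2,0,0]
    - [0,0,0,-0.2,0,0]
    - [0,0,0,-0.2,0,0]
    - [0,0,0,-0.2,0,0]
    - [0,0,0,-0.2,0,0]
    - [0,0,0,-0.2,0,0]
    - [0,0,0,-0.2,0,0]
    - [0,0,0,-0.2,0,0]
    - [0,0,0,0,0,0]
    - [0,0,0,0,0,0]
    - [0,0,0,0,0,0]
    - [0,0,0,0,0,0]

```text
time: 44.42
tool_pos: [0.5276, 0.012, 0.2638]
ee_rot: [2.355, 0.0, 1.693]
wrist_force: [0.5, -0.2, -1.3]
width: 0.0135
finger_force: 30.0
```

Run:
```python
from h import *
a,b=duo("pics/p3.png"); plan((.53,.01,.3),7,65,False); brown(a,b)
```

```text
t44.52 TCP [0.5275 0.0121 0.2637] -> [0.5606 0.0138 0.2856] rot [-3.48 -0.    0.01] | shift pre-rot [-0.06  0.97  0.2 ] post-rot [-0.06  0.85  0.52] F [ 0.4 -0.2 -2.1] w 0.0139
scene brown 59 [256. 133.] [ 0.498 -0.016  0.306] [ 18.  97. 184.]
scene brown 80 [273. 136.] [0.493 0.029 0.306] [ 18.  96. 184.]
scene brown 26 [261. 181.] [ 0.472 -0.006  0.035] [ 13. 104. 121.]
scene brown 12 [270. 183.] [0.471 0.023 0.038] [ 13. 105. 110.]
scene brown 90 [277. 205.] [0.524 0.066 0.011] [ 11. 130.  89.]
scene brown 58 [243. 203.] [ 0.553 -0.036  0.011] [ 10. 128.  89.]
scene brown 35 [258. 209.] [0.558 0.015 0.011] [ 10. 132.  84.]
scene brown 6 [267. 209.] [0.548 0.04  0.01 ] [ 10. 132.  84.]
side brown 34 [272. 132.] [0.484 0.014 0.307] [ 18. 127. 174.]
side brown 7 [281. 200.] [ 0.458 -0.038  0.054] [ 16.  97. 157.]
```

View pics/p3.png

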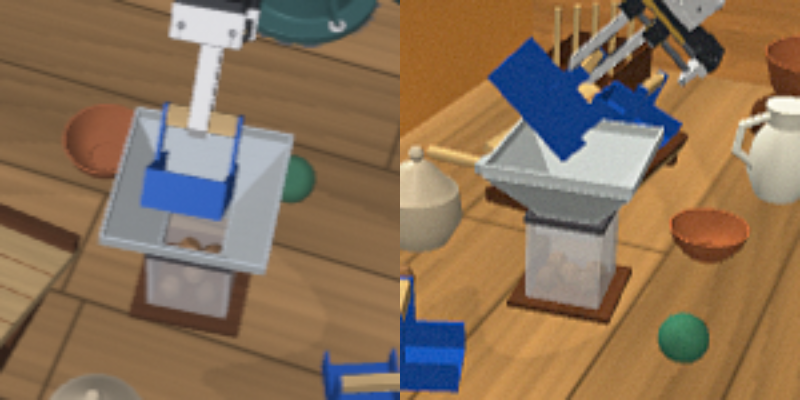

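Lumps appear in the jar; tilt a bit further to be sure, then raise and return to 22°.

Request:
drive_tool:
  commands:
    - [0,0,0,-0.8,0,0]
    - [0,0,0,-0.8,0,0]
    - [0,0,0,-0.8,0,0]
    - [0,0,0,0,0,0]
    - [0,0,0,0,0,0]
    - [0,0,0,0,0,0]
    - [0,0.46,-0.26,0,0,0]
    - [0,0.46,-0.26,0,0,0]
    - [0,0.46,-0.26,0,0,0]
    - [0,0.46,-0.26,0,0,0]
    - [0,0,0,0.9,0,0]
    - [0,0,0,0.9,0,0]
    - [0,0,0,0.9,0,0]
    - [0,0,0,0.9,0,0]
    - [0,0,0,0.9,0,0]
    - [0,0,0,0.9,0,0]
    - [0,0,0,0.9,0,0]
    - [0,0,0,0,0,0]
    - [0,0,0,0,0,0]

```text
time: 46.9
tool_pos: [0.5363, 0.0118, 0.3481]
ee_rot: [2.747, -0.0, 1.695]
wrist_force: [-0.4, 0.7, -2.3]
width: 0.0137
finger_force: 30.0
```

Run:
```python
from h import *
prack(.02,0,.13); a,b=duo("pics/p4.png"); brown(a,b); onrack(); find(a)
```

```text
t46.90 TCP [0.5363 0.0118 0.3481] -> [ 0.537  -0.2866  0.216 ] rot [ 0.11 -0.82  1.98] | shift pre-rot [-7.41 -2.1   2.7 ] post-rot [-7.43 -0.59  3.32] F [-0.4  0.7 -2.3] w 0.0137
scene brown 75 [254. 117.] [ 0.524 -0.014  0.401] [ 18. 100. 179.]
scene brown 104 [272. 120.] [0.518 0.031 0.401] [ 18. 100. 180.]
scene brown 28 [261. 181.] [ 0.472 -0.005  0.035] [ 13. 103. 123.]
scene brown 13 [270. 183.] [0.47  0.023 0.037] [ 13. 103. 111.]
scene brown 7 [243. 194.] [ 0.522 -0.049  0.01 ] [ 10. 129.  95.]
scene brown 127 [272. 207.] [0.536 0.054 0.011] [ 11. 129.  89.]
scene brown 58 [245. 204.] [ 0.556 -0.028  0.011] [ 10. 129.  88.]
side brown 26 [264.  99.] [0.512 0.014 0.403] [ 18. 124. 190.]
side brown 7 [281. 200.] [ 0.459 -0.039  0.054] [ 17.  99. 153.]
900 [ 0.003 -0.138  0.002] [ 0.133 -0.057  0.088] (array([ 65., -97.]), array([140.,  85.]), 0.3)
354 [ 0.002 -0.14   0.   ] [ 0.126 -0.052  0.092] (array([  78., -156.]), array([142., 221.]), 13.4)
scoop px [327. 246.] barTop 115 [605. 246.] [16. 70.] 20.3 mean [0.6058 0.2471] tray [604. 246.] [135.  79.] 22.6
 lump top 40 [385. 244.] [0.5526 0.4084 0.0264]
 lump top 41 [270. 254.] [0.6978 0.0984 0.0261]
 lump top 41 [334. 254.] [0.6356 0.276  0.0291]
 lump top 44 [322. 255.] [0.6511 0.244  0.0292]
```

View pics/p4.png

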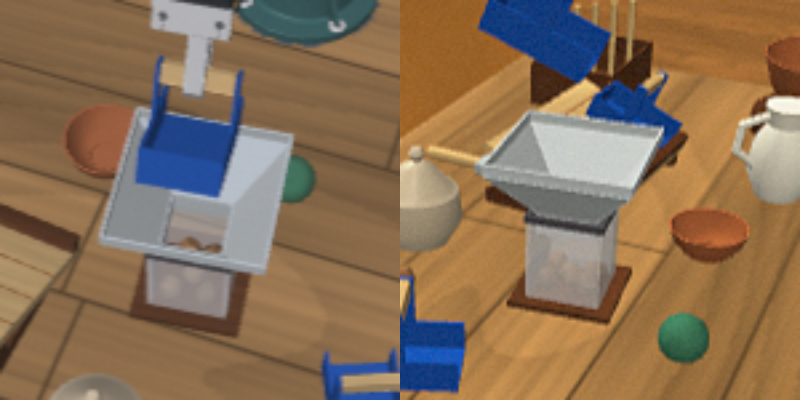

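Scoop empty, funnel clear, five lumps in the jar. Place it mid-rack.

Request:
drive_tool:
  commands:
    - [0,0,0,0.03,-0.27,0.66]
    - [0,0,0,0.04,-0.27,0.66]
    - [0,0,0,0.04,-0.28,0.66]
    - [-0.5,-0.04,0.05,0,0,0]
    - [-0.5,-0.04,0.1,0,0,0]
    - [-0.5,-0.04,0.1,0,0,0]
    - [-0.5,-0.04,0.2,0,0,0]
    - [-0.5,-0.04,0.25,0,0,0]
    - [-0.5,-0.04,0.25,0,0,0]
    - [-0.5,-0.04,0.25,0,0,0]
    - [-0.5,-0.04,0.25,0,0,0]
    - [-0.5,-0.04,0.25,0,0,0]
    - [-0.5,-0.04,0.3,0,0,0]
    - [-0.5,-0.04,0.3,0,0,0]
    - [-0.5,-0.04,0.3,0,0,0]
    - [-0.5,-0.04,0.3,0,0,0]
    - [-0.5,-0.04,0.3,0,0,0]
    - [-0.4,-0.04,0.12,0,0,0]
    - [0,0,0,0,0,0]

```text
time: 49.48
tool_pos: [0.5361, -0.2867, 0.2151]
ee_rot: [2.76, -0.0, 1.478]
wrist_force: [-0.9, 0.9, -2.1]
width: 0.0134
finger_force: 30.0
```

Run:
```python
from h import *
prack(.006,0,.003); onrack()
```

```text
t49.48 TCP [ 0.5361 -0.2867  0.2151] -> [ 0.5715 -0.2898  0.093 ] rot [-0.03  0.   -0.02] | shift pre-rot [ 0.   -0.31  3.16] post-rot [ 0.   -0.32  3.16] F [-0.9  0.9 -2.1] w 0.0134
1855 [ 0.008 -0.138  0.002] [0.152 0.042 0.205] (array([ 65., -97.]), array([ 85., 142.]), 89.6)
962 [ 0.005 -0.138  0.001] [0.146 0.047 0.214] (array([  79., -157.]), array([141., 222.]), 13.4)
```

Request:
drive_tool:
  commands:
    - [0,-0.15,0.5,0,0,0]
    - [0,-0.16,0.5,0,0,0]
    - [0,0,0.5,0,0,0]
    - [0,0,0.5,0,0,0]
    - [0,0,0.5,0,0,0]
    - [0,0,0.3,0,0,0]
    - [0,0,0.15,0,0,0]
    - [0,0,0.1,0,0,0]
    - [0,0,0.05,0,0,0]
    - [0,0,0.05,0,0,0]
    - [0,0,0.03,0,0,0]
    - [0,0,0,0,0,0]

```text
time: 51.08
tool_pos: [0.5724, -0.2891, 0.0932]
ee_rot: [2.759, 0.001, 1.48]
wrist_force: [0.6, -0.3, -1.8]
width: 0.0138
finger_force: 30.0
```

Request:
drive_tool:
  commands:
    - [0,-0.05,0.03,0,0,0]
    - [0,-0.05,0.03,0,0,0]
    - [0,-0.05,0,0,0,0]
    - [0,-0.05,0,0,0,0]
    - [0,0,0,0,0,0]
    - [0,0,0,0,0,0]

```text
time: 51.82
tool_pos: [0.5678, -0.2897, 0.0912]
ee_rot: [2.753, 0.003, 1.479]
wrist_force: [0.7, -0.4, 4.4]
width: 0.0137
finger_force: 30.0
```

Run:
```python
from h import *
prack(0,0,.0); onrack()
```

```text
t51.83 TCP [ 0.5678 -0.2897  0.0912] -> [ 0.5671 -0.2894  0.088 ] rot [0.04 0.03 0.01] | shift pre-rot [ 0.01 -0.05  0.07] post-rot [ 0.01 -0.05  0.07] F [ 0.7 -0.4  4.4] w 0.0137
1755 [ 0.008 -0.138  0.002] [0.135 0.042 0.089] (array([ 70., -49.]), array([186., 136.]), 88.5)
116 [ 0.058 -0.249 -0.033] [0.165 0.045 0.096] (array([ 120., -121.]), array([ 64., 291.]), 9.5)
151 [ 0.001 -0.14   0.   ] [ 0.069 -0.046  0.085] (array([ 31., -92.]), array([ 70., 100.]), 5.9)
```

Request:
drive_tool:
  commands:
    - [0,-0.05,0,0,0,0]
    - [0,-0.05,0,0,0,0]
    - [0,-0.03,0,0,0,0]
    - [0,0,0,0,0,0]

```text
time: 52.42
tool_pos: [0.5646, -0.2896, 0.0904]
ee_rot: [2.749, 0.004, 1.479]
wrist_force: [4.0, 0.1, 5.1]
width: 0.0137
finger_force: 30.0
```

Request:
drive_tool:
  commands:
    - [0,0,0,0,0,0]
    - [0,0,0,0,0,0]
    - [0,0,0,0,0,0]
    - [0,0,0,0,0,0]
    - [0,0,0,0,0,0]
    - [0,0,0,0,0,0]
    - [0,0,-0.5,0,0,0]
    - [0,0,-0.7,0,0,0]
    - [0,0,-0.7,0,0,0]
    - [0,0,-0.7,0,0,0]
    - [0,0,-0.7,0,0,0]
    - [0,0,-0.7,0,0,0]
  gripper: 0

```text
time: 53.92
tool_pos: [0.5012, -0.2825, 0.2354]
ee_rot: [2.759, 0.001, 1.48]
wrist_force: [0.1, -0.4, -0.2]
width: 0.094
finger_force: 0.0
```

Run:
```python
from h import *
onrack(); find(); plan((.605,.246,.28),23.5)
```

```text
1759 [ 0.005 -0.137  0.002] [0.133 0.042 0.089] (array([ 68., -48.]), array([184., 137.]), 89.6)
319 [ 0.002 -0.249 -0.036] [0.156 0.043 0.094] (array([  86., -187.]), array([151., 391.]), 10.0)
scoop px [147. 169.] barTop 0 [0. 0.] [0. 0.] 0.0 mean [nan nan] tray [ 525. -336.] [178.  34.] 87.7
scoop px [327. 246.] barTop 120 [604. 250.] [18. 77.] 26.5 mean [0.6058 0.2467] tray [605. 246.] [134.  79.] 22.5
 lump top 43 [385. 244.] [0.553  0.4082 0.0257]
 lump top 39 [269. 254.] [0.6978 0.0979 0.0271]
 lump top 46 [334. 254.] [0.6362 0.276  0.0281]
 lump top 45 [322. 255.] [0.6514 0.244  0.0294]
t54.08 TCP [ 0.5021 -0.2833  0.2366] -> [0.605 0.246 0.227] rot [ 3.77  1.   -4.94] | shift pre-rot [13.41  1.18  0.69] post-rot [11.11  7.64  0.24] F [ 0.2 -1.1 -1.3] w 0.094h.py:35: RuntimeWarning: Mean of empty slice.
  print("scoop px",c.round(),"barTop",len(q),np.round(k[0]),np.round(k[1]),round(k[2],1),"mean",q.mean(0).round(4),"tray",np.round(r[0]),np.round(r[1]),round(r[2],1))
  ret = um.true_divide(
```

Request:
drive_tool:
  commands:
    - [0,0,0,0.54,0.143,-0.706]
    - [0,0,0,0.54,0.143,-0.706]
    - [0,0,0,0.54,0.143,-0.706]
    - [0,0,0,0.54,0.143,-0.706]
    - [0,0,0,0.54,0.143,-0.706]
    - [0,0,0,0.54,0.143,-0.706]
    - [0,0,0,0.54,0.143,-0.706]
    - [0.85,0.59,0,0,0,0]
    - [0.85,0.59,0,0,0,0]
    - [0.85,0.59,0,0,0,0]
    - [0.85,0.59,0,0,0,0]
    - [0.85,0.59,0,0,0,0]
    - [0.85,0.59,0,0,0,0]
    - [0.85,0.59,0,0,0,0]
    - [0.85,0.59,0,0,0,0]
    - [0.85,0.59,0,0,0,0]
    - [0.85,0.59,0,0,0,0]
    - [0.85,0.59,0,0,0,0]
    - [0.85,0.59,0,0,0,0]
    - [0.85,0.57,0,0,0,0]

```text
time: 56.58
tool_pos: [0.6056, 0.2464, 0.2329]
ee_rot: [-3.135, -0.005, 1.982]
wrist_force: [-0.3, -0.6, -1.1]
width: 0.0939
finger_force: 0.0
```

```bash
python3 - <<'E' 2>/dev/null
from h import *
plan((.605,.246,.085),23.5); find()
E
```

```text
t56.58 TCP [0.6056 0.2464 0.2329] -> [0.605 0.246 0.032] rot [-0.06 -0.05  0.01] | shift pre-rot [-0.03  0.01  5.02] post-rot [-0.   -0.02  5.02] F [-0.3 -0.6 -1.1] w 0.0939
scoop px [147. 169.] barTop 0 [0. 0.] [0. 0.] 0.0 mean [nan nan] tray [ 531. -336.] [177.  38.] 84.5
scoop px [327. 246.] barTop 122 [605. 249.] [18. 76.] 24.7 mean [0.6059 0.2469] tray [604. 245.] [134.  79.] 22.8
 lump top 41 [385. 244.] [0.5515 0.4088 0.0254]
 lump top 36 [269. 254.] [0.6971 0.0974 0.0269]
 lump top 40 [334. 254.] [0.6356 0.276  0.0286]
 lump top 44 [322. 255.] [0.651  0.2438 0.0289]
```

Request:
drive_tool:
  commands:
    - [0,0,0.65,0,0,0]
    - [0,0,0.65,0,0,0]
    - [0,0,0.65,0,0,0]
    - [0,0,0.65,0,0,0]
    - [0,0,0.65,0,0,0]
    - [0,0,0.65,0,0,0]
    - [0,0,0.65,0,0,0]
    - [0,0,0.47,0,0,0]
    - [0,0,0,0,0,0]

```text
time: 57.75
tool_pos: [0.603, 0.2449, 0.0315]
ee_rot: [-3.133, -0.005, 1.981]
wrist_force: [0.7, 0.8, 0.1]
width: 0.0938
finger_force: 0.0
```

Request:
drive_tool:
  commands:
    - [0,0,0,0,0,0]
    - [0,0,0,0,0,0]
    - [0,0,0,0,0,0]
    - [0,0,0,0,0,0]
    - [0,0,0,0,0,0]
    - [0,0,0,0,0,0]
    - [0,0,0,0,0,0]
    - [0,0,0,0,0,0]
    - [0,0,0,0,0,0]
    - [0,0,0,0,0,0]
    - [0,0,0,0,0,0]
  gripper: 1

```text
time: 59.12
tool_pos: [0.6048, 0.2453, 0.0348]
ee_rot: [-3.139, -0.005, 1.981]
wrist_force: [-1.0, -0.4, -0.9]
width: 0.0138
finger_force: 30.0
```

Request:
drive_tool:
  commands:
    - [0,0,-0.2,0,0,0]
    - [0,0,-0.4,0,0,0]
    - [0,0,-0.5,0,0,0]
    - [0,0,-0.5,0,0,0]
    - [0,0,-0.5,0,0,0]
    - [0,0,-0.5,0,0,0]
    - [0,0,-0.5,0,0,0]
    - [0,0,-0.5,0,0,0]
    - [0,0,-0.5,0,0,0]
    - [0,0,-0.5,0,0,0]
    - [0,0,-0.5,0,0,0]
    - [0,0,-0.5,0,0,0]
    - [0,0,-0.4,0,0,0]
    - [0,0,0,0,0,0]

```text
time: 60.88
tool_pos: [0.6067, 0.2449, 0.2784]
ee_rot: [3.139, -0.004, 1.981]
wrist_force: [-0.4, 0.7, -3.6]
width: 0.0136
finger_force: 30.0
```

```bash
python3 - <<'E' 2>/dev/null
from h import *
plan((.530,.0125,.3),7,0,False); find()
E
```

```text
t60.88 TCP [0.6067 0.2449 0.2784] -> [0.53   0.0125 0.266 ] rot [ 0.02 -0.04  2.88] | shift pre-rot [-4.56 -4.08  0.28] post-rot [-5.53 -2.61  0.31] F [-0.4  0.7 -3.6] w 0.0136
scoop px [147. 169.] barTop 0 [0. 0.] [0. 0.] 0.0 mean [nan nan] tray [ 528. -336.] [177.  29.] 83.8
 lump top 38 [385. 244.] [0.5515 0.4078 0.0262]
 lump top 43 [269. 254.] [0.6972 0.0972 0.0265]
```

Request:
drive_tool:
  commands:
    - [0,0,0,0,0,0.72]
    - [0,0,0,0,-0.02,0.72]
    - [0,0,0,0,-0.02,0.72]
    - [0,0,0,0,0,0.72]
    - [-0.4,-0.2,0,0,0,0]
    - [-0.47,-0.22,0,0,0,0]
    - [-0.47,-0.22,0,0,0,0]
    - [-0.47,-0.22,0,0,0,0]
    - [-0.47,-0.22,0,0,0,0]
    - [-0.47,-0.22,0,0,0,0]
    - [-0.47,-0.22,0,0,0,0]
    - [-0.47,-0.22,0,0,0,0]
    - [-0.47,-0.22,0,0,0,0]
    - [-0.47,-0.22,0,0,0,0]
    - [-0.47,-0.22,0,0,0,0]
    - [-0.45,-0.22,0.15,0,0,0]
    - [0,0,0.15,-0.8,0,0]
    - [0,0,0,-0.8,0,0]
    - [0,0,0,-0.8,0,0]
    - [0,0,0,-0.8,0,0]

```text
time: 63.42
tool_pos: [0.5284, 0.0108, 0.2628]
ee_rot: [2.823, 0.001, 1.693]
wrist_force: [-0.4, 0.3, -2.5]
width: 0.0137
finger_force: 30.0
```

Request:
drive_tool:
  commands:
    - [0,0,0,-0.8,0,0]
    - [0,0,0,-0.8,0,0]
    - [0,0,0,-0.5,0,0]
    - [0,0,0,-0.2,0,0]
    - [0,0,0,-0.2,0,0]
    - [0,0,0,-0.2,0,0]
    - [0,0,0,-0.2,0,0]
    - [0,0,0,-0.2,0,0]
    - [0,0,0,-0.2,0,0]
    - [0,0,0,-0.2,0,0]
    - [0,0,0,-0.2,0,0]
    - [0,0,0,-0.2,0,0]
    - [0,0,0,-0.2,0,0]
    - [0,0,0,-0.4,0,0]
    - [0,0,0,-0.6,0,0]
    - [0,0,0,-0.8,0,0]
    - [0,0,0,-0.8,0,0]
    - [0,0,0,0,0,0]
    - [0,0,0,0,0,0]
    - [0,0,0,0,0,0]

```text
time: 65.92
tool_pos: [0.5297, 0.0115, 0.2649]
ee_rot: [2.154, 0.001, 1.694]
wrist_force: [0.3, 0.3, -2.2]
width: 0.0138
finger_force: 30.0
```

Request:
drive_tool:
  commands:
    - [0,0,0,0,0,0]
    - [0,0.46,-0.26,0,0,0]
    - [0,0.46,-0.26,0,0,0]
    - [0,0.46,-0.26,0,0,0]
    - [0,0.46,-0.26,0,0,0]
    - [0,0,0,0.9,0,0]
    - [0,0,0,0.9,0,0]
    - [0,0,0,0.9,0,0]
    - [0,0,0,0.9,0,0]
    - [0,0,0,0.9,0,0]
    - [0,0,0,0.9,0,0]
    - [0,0,0,0.9,0,0]
    - [0,0,0,0,0,0]

```text
time: 67.55
tool_pos: [0.5369, 0.0127, 0.3474]
ee_rot: [2.785, -0.0, 1.695]
wrist_force: [-0.6, -0.4, -2.6]
width: 0.0138
finger_force: 30.0
```

```bash
python3 - <<'E' 2>/dev/null
from h import *
prack(.02,.1,.13); a,b=duo("pics/p5.png"); brown(a,b); onrack()
E
```

```text
t67.55 TCP [0.5369 0.0127 0.3474] -> [ 0.5461 -0.1871  0.216 ] rot [-0.27 -0.78  2.  ] | shift pre-rot [-4.99 -1.51  2.94] post-rot [-4.95 -0.6   3.3 ] F [-0.6 -0.4 -2.6] w 0.0138
scene brown 73 [254. 118.] [ 0.526 -0.013  0.4  ] [ 18. 100. 179.]
scene brown 110 [272. 121.] [0.521 0.032 0.4  ] [ 18. 101. 180.]
scene brown 27 [261. 181.] [ 0.472 -0.006  0.035] [ 13. 104. 123.]
scene brown 13 [270. 183.] [0.469 0.023 0.035] [ 13. 103. 111.]
scene brown 52 [280. 199.] [0.503 0.067 0.012] [ 11. 125.  95.]
scene brown 58 [244. 203.] [ 0.553 -0.034  0.01 ] [ 10. 128.  90.]
scene brown 27 [255. 208.] [0.558 0.006 0.011] [ 10. 131.  86.]
scene brown 36 [265. 210.] [0.554 0.038 0.011] [ 10. 131.  86.]
scene brown 26 [275. 211.] [0.547 0.065 0.011] [ 11. 130.  87.]
scene brown 6 [278. 214.] [0.555 0.079 0.011] [ 12. 132.  96.]
side brown 30 [263.  99.] [0.515 0.018 0.403] [ 18. 125. 190.]
side brown 7 [281. 200.] [ 0.458 -0.037  0.054] [ 16.  97. 152.]
1768 [ 0.006 -0.137  0.001] [0.134 0.042 0.089] (array([ 69., -49.]), array([185., 134.]), 89.7)
319 [ 0.002 -0.261 -0.039] [0.164 0.043 0.093] (array([  87., -192.]), array([151., 406.]), 10.2)
```

View pics/p5.png

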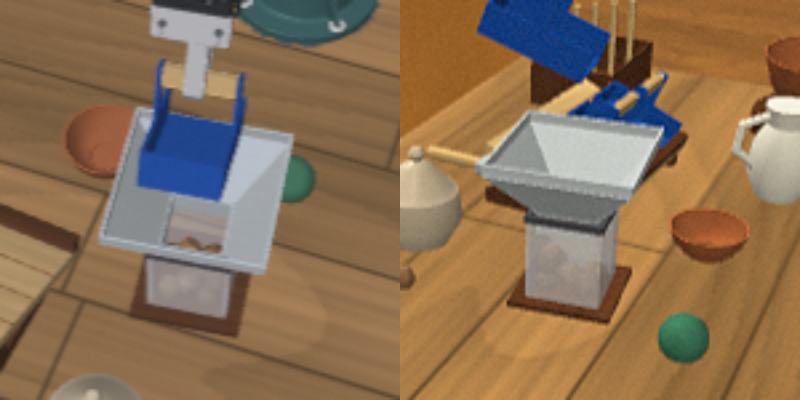

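Scoop empty, funnel clear. Place it at the rack's +y side.

Request:
drive_tool:
  commands:
    - [0,0,0,-0.09,-0.26,0.67]
    - [0,0,0,-0.09,-0.26,0.67]
    - [0,0,0,-0.09,-0.26,0.66]
    - [-0.5,-0.06,0,0,0,0]
    - [-0.5,-0.06,0,0,0,0]
    - [-0.5,-0.06,0.1,0,0,0]
    - [-0.5,-0.06,0.1,0,0,0]
    - [-0.5,-0.06,0.3,0,0,0]
    - [-0.5,-0.06,0.4,0,0,0]
    - [-0.5,-0.06,0.4,0,0,0]
    - [-0.5,-0.06,0.4,0,0,0]
    - [-0.5,-0.06,0.5,0,0,0]
    - [-0.45,-0.06,0.6,0,0,0]
    - [0,0,0.5,0,0,0]
    - [0,0,0,0,0,0]

```text
time: 69.62
tool_pos: [0.5422, -0.1871, 0.2141]
ee_rot: [2.761, -0.001, 1.478]
wrist_force: [-0.9, 0.6, -2.3]
width: 0.0139
finger_force: 30.0
```

```bash
python3 - <<'E' 2>/dev/null
from h import *
prack(.006,.1,.003); onrack()
E
```

```text
t69.62 TCP [ 0.5422 -0.1871  0.2141] -> [ 0.5806 -0.1902  0.093 ] rot [-0.03 -0.   -0.02] | shift pre-rot [ 0.01 -0.23  3.17] post-rot [ 0.01 -0.24  3.17] F [-0.9  0.6 -2.3] w 0.0139
2726 [ 0.008 -0.137  0.002] [0.148 0.143 0.198] (array([ 66., -48.]), array([183., 138.]), 89.9)
860 [ 0.005 -0.139  0.002] [0.145 0.147 0.216] (array([ 154., -241.]), array([181., 492.]), 26.4)
```

Request:
drive_tool:
  commands:
    - [0,-0.12,0.5,0,0,0]
    - [0,-0.12,0.5,0,0,0]
    - [0,0,0.5,0,0,0]
    - [0,0,0.5,0,0,0]
    - [0,0,0.5,0,0,0]
    - [0,0,0.3,0,0,0]
    - [0,0,0.15,0,0,0]
    - [0,0,0.1,0,0,0]
    - [0,0,0.05,0,0,0]
    - [0,0,0.05,0,0,0]
    - [0,0,0.03,0,0,0]
    - [0,0,0,0,0,0]

```text
time: 71.22
tool_pos: [0.5823, -0.1911, 0.0949]
ee_rot: [2.758, 0.001, 1.479]
wrist_force: [0.0, -0.5, -1.9]
width: 0.014
finger_force: 30.0
```

Request:
drive_tool:
  commands:
    - [0,-0.05,0.03,0,0,0]
    - [0,-0.05,0.03,0,0,0]
    - [0,-0.05,0,0,0,0]
    - [0,-0.05,0,0,0,0]
    - [0,0,0,0,0,0]
    - [0,0,0,0,0,0]

```text
time: 71.97
tool_pos: [0.5775, -0.1914, 0.0922]
ee_rot: [2.753, 0.002, 1.478]
wrist_force: [0.8, -1.0, 5.9]
width: 0.0134
finger_force: 30.0
```

```bash
python3 - <<'E' 2>/dev/null
from h import *
prack(-.002,.1,.0); onrack()
E
```

```text
t71.97 TCP [ 0.5775 -0.1914  0.0922] -> [ 0.5743 -0.1896  0.0873] rot [ 0.05  0.03 -0.01] | shift pre-rot [ 0.04 -0.12  0.08] post-rot [ 0.04 -0.12  0.08] F [ 0.8 -1.   5.9] w 0.0134
2656 [ 0.007 -0.137  0.001] [0.136 0.142 0.09 ] (array([69.,  2.]), array([285., 136.]), 88.7)
128 [-0.    -0.141 -0.   ] [0.07  0.126 0.172] (array([ 35., -89.]), array([ 71., 105.]), 1.0)
```

Request:
drive_tool:
  commands:
    - [0,-0.05,0,0,0,0]
    - [0,-0.05,0,0,0,0]
    - [0,-0.03,0,0,0,0]
    - [0,0,0,0,0,0]

```text
time: 72.58
tool_pos: [0.5738, -0.191, 0.091]
ee_rot: [2.75, 0.002, 1.478]
wrist_force: [2.5, -0.2, 5.7]
width: 0.0138
finger_force: 30.0
```

Request:
drive_tool:
  commands:
    - [0,0,0,0,0,0]
    - [0,0,0,0,0,0]
    - [0,0,0,0,0,0]
    - [0,0,0,0,0,0]
    - [0,0,0,0,0,0]
    - [0,0,0,0,0,0]
    - [0,0,-0.5,0,0,0]
    - [0,0,-0.7,0,0,0]
    - [0,0,-0.7,0,0,0]
    - [0,0,-0.7,0,0,0]
    - [0,0,-0.7,0,0,0]
    - [0,0,-0.7,0,0,0]
  gripper: 0

```text
time: 74.08
tool_pos: [0.5109, -0.1844, 0.237]
ee_rot: [2.757, 0.001, 1.479]
wrist_force: [0.1, -0.1, 0.5]
width: 0.0942
finger_force: 0.0
```

```bash
python3 - <<'E' 2>/dev/null
from h import *
onrack(); s=snapshot("scene"); find(s); P=pts(s)
for u,v in [(269,255),(384,245)]: 
    w=P[v-8:v+9,u-8:u+9].reshape(-1,3); t=w[w[:,2]>.021]; print("top",len(t),t.mean(0).round(4),t.min(0).round(4),t.max(0).round(4))
plan((.693,.0975,.22),8,0,False)
E
```

```text
2665 [ 0.006 -0.137  0.001] [0.133 0.142 0.09 ] (array([66.,  2.]), array([283., 141.]), 89.7)
310 [ 0.002 -0.143 -0.003] [0.128 0.046 0.095] (array([  87., -191.]), array([151., 403.]), 10.1)
scoop px [162. 175.] barTop 0 [0. 0.] [0. 0.] 0.0 mean [nan nan] tray [ 534. -286.] [277.  36.] 85.0
 lump top 41 [385. 244.] [0.5524 0.408  0.0259]
 lump top 47 [269. 254.] [0.6974 0.0973 0.0262]
top 52 [0.7092 0.1001 0.0512] [0.6853 0.085  0.0215] [1.2732 0.2398 1.3454]
top 47 [0.568  0.404  0.0535] [0.54   0.2398 0.0211] [1.2732 0.4191 1.3454]
t74.22 TCP [ 0.512  -0.1851  0.2381] -> [0.693  0.0975 0.186 ] rot [ 3.86  0.48 -2.29] | shift pre-rot [7.46 3.08 2.64] post-rot [6.37 5.46 1.3 ] F [ 0.4 -0.9 -0.1] w 0.094
```

```bash
python3 - <<'E' 2>/dev/null
from h import *
plan((.6965,.0975,.27),15,0,False)
E
```

```text
t74.22 TCP [ 0.512  -0.1851  0.2381] -> [0.6965 0.0975 0.236 ] rot [ 3.83  0.71 -3.49] | shift pre-rot [7.46 3.64 1.52] post-rot [5.63 6.28 0.05] F [ 0.4 -0.9 -0.1] w 0.094
```

Request:
drive_tool:
  commands:
    - [0,0,0,0.64,0.12,-0.58]
    - [0,0,0,0.64,0.12,-0.58]
    - [0,0,0,0.64,0.12,-0.58]
    - [0,0,0,0.64,0.12,-0.58]
    - [0,0,0,0.64,0.12,-0.58]
    - [0,0,0,0.63,0.11,-0.59]
    - [0.56,0.63,0,0,0,0]
    - [0.56,0.63,0,0,0,0]
    - [0.56,0.63,0,0,0,0]
    - [0.56,0.63,0,0,0,0]
    - [0.56,0.63,0,0,0,0]
    - [0.56,0.63,0,0,0,0]
    - [0.56,0.63,0,0,0,0]
    - [0.56,0.63,0,0,0,0]
    - [0.56,0.63,0,0,0,0]
    - [0.56,0.63,0,0,0,0]
    - [0,0,0,0,0,0]

```text
time: 76.35
tool_pos: [0.697, 0.0995, 0.2319]
ee_rot: [-3.134, -0.005, 1.836]
wrist_force: [-0.5, 0.1, 0.2]
width: 0.0937
finger_force: 0.0
```

```bash
python3 - <<'E' 2>/dev/null
from h import *
plan((.6965,.0975,.007),15,0,False)
E
```

```text
t76.35 TCP [0.697  0.0995 0.2319] -> [ 0.6965  0.0975 -0.027 ] rot [-0.08 -0.05  0.03] | shift pre-rot [-0.08  0.02  6.47] post-rot [-0.05 -0.02  6.47] F [-0.5  0.1  0.2] w 0.0937
```

Request:
drive_tool:
  commands:
    - [-0.03,0,0.7,-0.04,-0.03,0]
    - [-0.03,0,0.7,-0.04,-0.02,0]
    - [0,0,0.7,0,0,0]
    - [0,0,0.7,0,0,0]
    - [0,0,0.7,0,0,0]
    - [0,0,0.7,0,0,0]
    - [0,0,0.7,0,0,0]
    - [0,0,0.6,0,0,0]
    - [0,0,0.4,0,0,0]
    - [0,0,0.2,0,0,0]
    - [0,0,0.1,0,0,0]
    - [0,0,0,0,0,0]
    - [0,0,0,0,0,0]

```text
time: 77.97
tool_pos: [0.6992, 0.0949, -0.0107]
ee_rot: [3.134, 0.002, 1.833]
wrist_force: [0.3, -0.3, -0.0]
width: 0.094
finger_force: 0.0
```

Request:
drive_tool:
  commands:
    - [0,0,0.1,0,0,0]
    - [0,0,0.05,0,0,0]
    - [0,0,0,0,0,0]
    - [0,0,0,0,0,0]

```text
time: 78.47
tool_pos: [0.6985, 0.0948, -0.0179]
ee_rot: [3.136, 0.002, 1.833]
wrist_force: [-0.2, 0.3, -0.0]
width: 0.0937
finger_force: 0.0
```

Request:
drive_tool:
  commands:
    - [0,0,0,0,0,0]
    - [0,0,0,0,0,0]
    - [0,0,0,0,0,0]
    - [0,0,0,0,0,0]
    - [0,0,0,0,0,0]
    - [0,0,0,0,0,0]
    - [0,0,0,0,0,0]
    - [0,0,0,0,0,0]
    - [0,0,0,0,0,0]
    - [0,0,0,0,0,0]
  gripper: 1

```text
time: 79.72
tool_pos: [0.6985, 0.0948, -0.0179]
ee_rot: [3.136, 0.002, 1.833]
wrist_force: [-0.5, -0.5, -0.4]
width: 0.0257
finger_force: 29.1
```

Request:
drive_tool:
  commands:
    - [0,0,-0.3,0,0,0]
    - [0,0,-0.6,0,0,0]
    - [0,0,-0.8,0,0,0]
    - [0,0,-0.8,0,0,0]
    - [0,0,-0.8,0,0,0]
    - [0,0,-0.8,0,0,0]
    - [0,0,-0.8,0,0,0]
    - [0,0,-0.8,0,0,0]
    - [0,0,-0.5,0,0,0]
    - [0,0,0,0,0,0]

```text
time: 80.97
tool_pos: [0.6981, 0.095, 0.2339]
ee_rot: [3.13, 0.003, 1.833]
wrist_force: [0.6, -0.0, 0.3]
width: 0.0258
finger_force: 29.1
```

```bash
python3 - <<'E' 2>/dev/null
from h import *
plan((.500,.0105,.20),7,0,False)
E
```

```text
t80.97 TCP [0.6981 0.095  0.2339] -> [0.5    0.0105 0.166 ] rot [0.12 0.02 1.4 ] | shift pre-rot [-0.75 -5.35  1.64] post-rot [-1.49 -5.17  1.7 ] F [ 0.6 -0.   0.3] w 0.0258
```

Request:
drive_tool:
  commands:
    - [0,0,0,0.06,0,0.7]
    - [0,0,0,0.06,0,0.7]
    - [-0.15,-0.52,0,0,0,0]
    - [-0.15,-0.52,0,0,0,0]
    - [-0.15,-0.52,0,0,0,0]
    - [-0.15,-0.52,0,0,0,0]
    - [-0.15,-0.52,0,0,0,0]
    - [-0.15,-0.52,0,0,0,0]
    - [-0.15,-0.52,0,0,0,0]
    - [-0.15,-0.52,0,0,0,0]
    - [-0.15,-0.52,0,0,0,0]
    - [-0.14,-0.49,0.2,0,0,0]
    - [0,0,0.6,0,0,0]
    - [0,0,0.6,0,0,0]
    - [0,0,0.6,0,0,0]
    - [0,0,0,0,0,0]
    - [0,0,0,0,0,0]

```text
time: 83.1
tool_pos: [0.4986, 0.0104, 0.152]
ee_rot: [-3.136, 0.002, 1.693]
wrist_force: [0.5, 0.2, 1.0]
width: 0.026
finger_force: 29.1
```

Request:
drive_tool:
  commands:
    - [0,0,0,0,0,0]
    - [0,0,0,0,0,0]
    - [0,0,0,0,0,0]
    - [0,0,0,0,0,0]
    - [0,0,0,0,0,0]
    - [0,0,-0.6,0,0,0]
    - [0,0,-0.6,0,0,0]
    - [0,0,-0.6,0,0,0]
    - [0,0,-0.4,0,0,0]
    - [0,0,0,0,0,0]
  gripper: 0.4

```text
time: 84.35
tool_pos: [0.4998, 0.0106, 0.2408]
ee_rot: [-3.138, 0.002, 1.693]
wrist_force: [-0.5, -0.7, 0.5]
width: 0.0564
finger_force: 0.0
```

```bash
python3 - <<'E' 2>/dev/null
from h import *
a,b=snapshot("scene"),snapshot("side"); brown(a,b); find(a)
plan((.551,.4075,.28),15,0,False)
E
```

```text
scene brown 6 [258. 119.] [ 0.534 -0.001  0.409] [ 17. 116. 107.]
scene brown 40 [264. 182.] [0.472 0.003 0.035] [ 13. 104. 119.]
scene brown 220 [263. 205.] [0.541 0.025 0.011] [ 11. 130.  90.]
side brown 7 [281. 200.] [ 0.458 -0.038  0.054] [ 16.  99. 153.]
scoop px [162. 175.] barTop 0 [0. 0.] [0. 0.] 0.0 mean [nan nan] tray [ 533. -285.] [277.  29.] 84.5
 lump top 37 [385. 244.] [0.5522 0.4075 0.0264]
t84.45 TCP [0.4988 0.0106 0.2387] -> [0.551  0.4075 0.246 ] rot [-0.08  0.01 -1.4 ] | shift pre-rot [ 9.69  2.5  -0.22] post-rot [ 9.25  3.83 -0.18] F [ 0.  -0.2 -0.1] w 0.0565
```

Dropped through, none in the funnel. Last stray.

Request:
drive_tool:
  commands:
    - [0,0,0,-0.04,0,-0.7]
    - [0,0,0,-0.04,0,-0.7]
    - [0.71,0.295,0,0,0,0]
    - [0.71,0.295,0,0,0,0]
    - [0.71,0.295,0,0,0,0]
    - [0.71,0.295,0,0,0,0]
    - [0.71,0.295,0,0,0,0]
    - [0.71,0.295,0,0,0,0]
    - [0.71,0.295,0,0,0,0]
    - [0.71,0.295,0,0,0,0]
    - [0.71,0.295,0,0,0,0]
    - [0.71,0.295,0,0,0,0]
    - [0.71,0.295,0,0,0,0]
    - [0.71,0.295,0,0,0,0]
    - [0.71,0.29,0,0,0,0]
    - [0,0,0,0,0,0]
    - [0,0,0,0,0,0]
  gripper: 0

```text
time: 86.58
tool_pos: [0.5512, 0.4061, 0.238]
ee_rot: [-3.141, 0.003, 1.832]
wrist_force: [0.2, -0.3, 0.8]
width: 0.0939
finger_force: 0.0
```

```bash
python3 - <<'E' 2>/dev/null
from h import *
plan((.551,.4078,.013),15,0,False)
E
```

```text
t86.58 TCP [0.5512 0.4061 0.238 ] -> [ 0.551   0.4078 -0.021 ] rot [-0.01  0.03 -0.  ] | shift pre-rot [0.06 0.01 6.47] post-rot [0.04 0.01 6.47] F [ 0.2 -0.3  0.8] w 0.0939
```

Request:
drive_tool:
  commands:
    - [0.04,0,0.7,0,0,0]
    - [0,0,0.7,0,0,0]
    - [0,0,0.7,0,0,0]
    - [0,0,0.7,0,0,0]
    - [0,0,0.7,0,0,0]
    - [0,0,0.7,0,0,0]
    - [0,0,0.7,0,0,0]
    - [0,0,0.6,0,0,0]
    - [0,0,0.4,0,0,0]
    - [0,0,0.3,0,0,0]
    - [0,0,0.2,0,0,0]
    - [0,0,0.05,0,0,0]
    - [0,0,0,0,0,0]
    - [0,0,0,0,0,0]

```text
time: 88.32
tool_pos: [0.552, 0.4085, -0.0179]
ee_rot: [3.139, 0.001, 1.833]
wrist_force: [0.0, -0.2, 0.5]
width: 0.0942
finger_force: 0.0
```

Request:
drive_tool:
  commands:
    - [0,0,0,0,0,0]
    - [0,0,0,0,0,0]
    - [0,0,0,0,0,0]
    - [0,0,0,0,0,0]
    - [0,0,0,0,0,0]
    - [0,0,0,0,0,0]
    - [0,0,0,0,0,0]
    - [0,0,0,0,0,0]
    - [0,0,0,0,0,0]
    - [0,0,0,0,0,0]
  gripper: 1

```text
time: 89.58
tool_pos: [0.5515, 0.4082, -0.0188]
ee_rot: [3.14, 0.002, 1.833]
wrist_force: [0.2, -0.9, -0.8]
width: 0.0265
finger_force: 29.1
```

Request:
drive_tool:
  commands:
    - [0,0,-0.3,0,0,0]
    - [0,0,-0.6,0,0,0]
    - [0,0,-0.8,0,0,0]
    - [0,0,-0.8,0,0,0]
    - [0,0,-0.8,0,0,0]
    - [0,0,-0.8,0,0,0]
    - [0,0,-0.8,0,0,0]
    - [0,0,-0.8,0,0,0]
    - [0,0,-0.5,0,0,0]
    - [0,0,0,0,0,0]

```text
time: 90.82
tool_pos: [0.552, 0.409, 0.233]
ee_rot: [3.134, -0.0, 1.833]
wrist_force: [0.2, -0.1, 0.3]
width: 0.0267
finger_force: 29.1
```

```bash
python3 - <<'E' 2>/dev/null
from h import *
plan((.500,.0105,.20),7,0,False)
E
```

```text
t90.83 TCP [0.552 0.409 0.233] -> [0.5    0.0105 0.166 ] rot [ 0.08 -0.01  1.4 ] | shift pre-rot [-9.29 -3.85  1.64] post-rot [-9.73 -2.5   1.67] F [ 0.2 -0.1  0.3] w 0.0267
```

Request:
drive_tool:
  commands:
    - [0,0,0,0.04,0,0.7]
    - [0,0,0,0.04,0,0.7]
    - [-0.69,-0.18,0,0,0,0]
    - [-0.69,-0.18,0,0,0,0]
    - [-0.69,-0.18,0,0,0,0]
    - [-0.69,-0.18,0,0,0,0]
    - [-0.69,-0.18,0,0,0,0]
    - [-0.69,-0.18,0,0,0,0]
    - [-0.69,-0.18,0,0,0,0]
    - [-0.69,-0.18,0,0,0,0]
    - [-0.69,-0.18,0,0,0,0]
    - [-0.69,-0.18,0,0,0,0]
    - [-0.69,-0.18,0,0,0,0]
    - [-0.69,-0.18,0,0,0,0]
    - [-0.69,-0.18,0,0,0,0]
    - [-0.69,-0.18,0,0,0,0]
    - [0,0,0.6,0,0,0]
    - [0,0,0.6,0,0,0]
    - [0,0,0.5,0,0,0]
    - [0,0,0,0,0,0]

```text
time: 93.32
tool_pos: [0.4955, 0.0126, 0.1597]
ee_rot: [-3.13, 0.001, 1.693]
wrist_force: [-0.3, -0.0, -0.5]
width: 0.0262
finger_force: 29.1
```

Request:
drive_tool:
  commands:
    - [0,0,0,0,0,0]
    - [0,0,0,0,0,0]
    - [0,0,0,0,0,0]
    - [0,0,0,0,0,0]
    - [0,0,0,0,0,0]
    - [0,0,0,0,0,0]
    - [0,0,-0.6,0,0,0]
    - [0,0,-0.6,0,0,0]
    - [0,0,-0.6,0,0,0]
    - [0,0,-0.6,0,0,0]
    - [0,-0.8,-0.3,0,0,0]
    - [0.3,-0.8,0,0,0,0]
    - [0.8,-0.8,0,0,0,0]
    - [0.8,-0.6,0,0,0,0]
    - [0.8,0,0,0,0,0]
    - [0.8,0,0,0,0,0]
    - [0.8,0,0,0,0,0]
    - [0,0,0,0,0,0]
    - [0,0,0,0,0,0]
    - [0,0,0,0,0,0]
  gripper: 0.4

```text
time: 95.82
tool_pos: [0.3585, 0.168, 0.271]
ee_rot: [-3.135, 0.002, 1.691]
wrist_force: [1.2, 0.1, -0.5]
width: 0.0563
finger_force: 0.0
```

```bash
python3 - <<'E' 2>/dev/null
from h import *
a,b=snapshot("scene"),snapshot("side"); brown(a,b); onrack(); print(get_obs()["tool_pos"])
cv2.imwrite("pics/f.png",np.hstack([cv2.resize(a["image"][110:260,80:330],(450,270*1)),cv2.resize(b["image"][130:260,220:350],(300,300))[:270]]))
E
```

```text
scene brown 25 [260. 181.] [ 0.474 -0.009  0.036] [ 13. 107. 125.]
scene brown 15 [269. 183.] [0.471 0.021 0.037] [ 13. 103. 113.]
scene brown 192 [265. 206.] [0.541 0.031 0.011] [ 11. 130.  89.]
scene brown 11 [243. 197.] [ 0.534 -0.045  0.011] [ 10. 122.  96.]
side brown 7 [281. 200.] [ 0.458 -0.037  0.054] [ 16.  96. 153.]
2661 [ 0.005 -0.137  0.001] [0.133 0.142 0.088] (array([66.,  2.]), array([283., 141.]), 89.4)
84 [ 0.066 -0.153 -0.007] [0.135 0.048 0.091] (array([ 130., -116.]), array([ 39., 269.]), 10.0)
171 [ 0.    -0.14  -0.001] [ 0.071 -0.032  0.092] (array([  66., -223.]), array([ 78., 352.]), 16.6)
[0.35839156 0.16829272 0.27104031]
```

View pics/f.png

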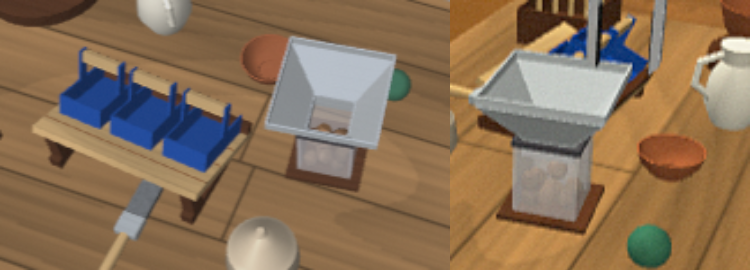

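The final view shows three empty scoops side by side against the cleat (scene crop (95,95), (145,120), (200,140)). The funnel throat is clear at (330,115), the lumps are in the jar, and nothing is loose on the bench.

```bash
python3 -c "
from bench import close_job
print(close_job())"
```

```text
the job is handed in; nothing more can be done
None
```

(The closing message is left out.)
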